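# Clamp down the spice grinder and set it up

## Task

Set up the spice grinder: take the hex key out of its stand and screw every clamp that is there down clockwise until its screw is fully home, then set the coarseness dial to click 5, counted clockwise from the fine end stop at click 0. The hex key must end up standing in its stand again and the steel cup upright in the middle of the drip tray; leave the jar, the shaker and the garlic alone.

Things in the scene. Friction and masses are not known exactly. Their poses are not given: they have to be found in the camera images.
- grinder: compact spice grinder, fixed. Origin on its vertical axis at worktop level, z up. Round steel flange 140 mm across, 10 mm thick; upright aluminium body 68 mm across up to z = 118 mm; dial on top (top at 156 mm). In front (own -x) a sloping chute 24 mm wide reaches 70 mm from the axis, at 65 to 95 mm height; beyond it lies a flat round drip tray 84 mm across, 4 mm thick
- tray_centre (a point): centre of the top face of the drip tray, 120 mm in front of the grinder's axis, 4 mm above the worktop; axes as the grinder's
- dial (a joint): coarseness dial on top of the grinder, rad: 0 at the fine end stop (click 0), growing clockwise seen from above by 0.5236 (30 degrees) per click to 4.19 at click 8. A sprung detent pulls it into the nearest click (about 0.06 N m to get over). Round black cap 64 mm across with an upright aluminium bar to grip, 50 mm long, 12 mm wide, 26 mm high
- dial_grip (a point): middle of the dial's grip bar, on the dial's axis, 11 mm under the top of the bar and 15 mm above the cap. Its x axis runs along the bar to the pointer end, z up
- dial_pointer (a point): small nib at the foot of the bar's pointer end, which stands over one of nine dark ribs, 30 degrees apart, round the top edge of the grinder's body. The longer rib is click 0 (120 degrees counter-clockwise, seen from above, from the grinder's +x); clicks 1 to 8 follow clockwise
- hex_key: hex key standing upright: square wooden handle 26 x 26 x 50 mm (96 to 146 mm above the tip) on a steel hexagonal shank 18.5 mm across flats, 160 g. The tip steps down: 15 mm across flats for the lowest 5 mm, 17 mm for the next 3. Origin at the centre of the tip face, z towards the handle; x and y are normal to the handle's flats, x also to a flat of the hexagon
- key_stand: dark wooden stand for the key, fixed: round foot 84 mm across, 8 mm thick, with an upright open tube, 37 mm outside, 27 mm bore, rim 52 mm above the worktop, inner floor 8 mm above it, on which the key tip stands. Origin at the centre of its underside, z up
- catch_cup: plain steel open cup, 60 mm across at the rim, a little narrower at the foot, 55 mm high, 3 mm wall, 150 g. Origin at the centre of its underside, z up
- clamp_a: hold-down clamp a, dark steel block 60 x 50 mm, 36 mm high, held with 1.5 mm play in a T-slot (78 mm wide, 14 mm high) beside the grinder's flange, which its lip overlaps; may be absent (two or three of a, b, c are there). Origin at the centre of the block's underside, below the screw's axis; its -x points to the grinder
- screw_a (a joint): screw of clamp a, rad: 0 = home (end stop, head flush with block), negative = still to turn clockwise seen from above. The head stands 1.5 mm proud per rad backed off. Turning takes about 0.07 N m; it stays where it is left. At value v the socket's flats are normal to the clamp's x axis turned by -v counter-clockwise, and every 60 degrees from there
- socket_a (a point): mouth centre of the recessed hexagonal socket in the head of screw a: 20 mm across flats, 20.5 mm deep, 36 mm above the worktop when home; moves with the screw. The key has about 9 degrees of free play either way in it
- clamp_b: hold-down clamp b, dark steel block 60 x 50 mm, 36 mm high, held with 1.5 mm play in a T-slot (78 mm wide, 14 mm high) beside the grinder's flange, which its lip overlaps; may be absent (two or three of a, b, c are there). Origin at the centre of the block's underside, below the screw's axis; its -x points to the grinder
- screw_b (a joint): screw of clamp b, rad: 0 = home (end stop, head flush with block), negative = still to turn clockwise seen from above. The head stands 1.5 mm proud per rad backed off. Turning takes about 0.07 N m; it stays where it is left. At value v the socket's flats are normal to the clamp's x axis turned by -v counter-clockwise, and every 60 degrees from there
- socket_b (a point): mouth centre of the recessed hexagonal socket in the head of screw b: 20 mm across flats, 20.5 mm deep, 36 mm above the worktop when home; moves with the screw. The key has about 9 degrees of free play either way in it
- clamp_c: hold-down clamp c, dark steel block 60 x 50 mm, 36 mm high, held with 1.5 mm play in a T-slot (78 mm wide, 14 mm high) beside the grinder's flange, which its lip overlaps; may be absent (two or three of a, b, c are there). Origin at the centre of the block's underside, below the screw's axis; its -x points to the grinder
- screw_c (a joint): screw of clamp c, rad: 0 = home (end stop, head flush with block), negative = still to turn clockwise seen from above. The head stands 1.5 mm proud per rad backed off. Turning takes about 0.07 N m; it stays where it is left. At value v the socket's flats are normal to the clamp's x axis turned by -v counter-clockwise, and every 60 degrees from there
- socket_c (a point): mouth centre of the recessed hexagonal socket in the head of screw c: 20 mm across flats, 20.5 mm deep, 36 mm above the worktop when home; moves with the screw. The key has about 9 degrees of free play either way in it
- spice_jar: spice jar with a red cap, 45 mm across, 106 mm high, loose bystander to be left alone. Origin at the centre of its underside, z up
- salt_shaker: salt shaker, 44 mm across, 90 mm high, loose bystander to be left alone. Origin at the centre of its underside, z up
- garlic: garlic bulb, 60 mm across, loose bystander to be left alone. Origin at the centre of its underside, z up
Things that resemble listed ones, but are neither listed nor needed, are in the scene too. What is shaped like the hex_key but turquoise is not meant.

How it is judged (in metres and radians):
On the way, in this order (a step that is already met when the one before it is completed fails the run):
1. the key has been taken out of its stand (z of hex_key in the frame of key_stand above 0.06 m), for 0.1 s.
2. every clamp that is there has its screw home (within 0.25 rad) (value of joint each of screw_a, screw_b, screw_c above -0.25 rad), for 0.2 s.
3. the dial rests at click 5 (value of joint dial between 2.458 and 2.778 rad and contact force between the fingers and grinder below 0.5 N), for 0.3 s.
At the end, for the whole second after the job is handed in: each present screw within 0.25 rad of home; dial at click 5 (2.618 rad, within 0.16); key upright in its stand (tip within 10 mm of its axis, at most 6 mm off its floor, tilt under 0.25 rad); cup upright on the drip tray within 15 mm of its centre; key and cup at rest (all of step 2 and value of joint dial between 2.458 and 2.778 rad and horizontal distance between hex_key and key_stand below 0.01 m and z of hex_key in the frame of key_stand below 0.014 m and angle between hex_key's own z axis and vertical below 0.25 rad and horizontal distance between catch_cup and tray_centre below 0.015 m and z of catch_cup in the frame of tray_centre below 0.006 m and angle between catch_cup's own z axis and vertical below 0.1 rad and linear speed of each of catch_cup, hex_key below 0.02 m/s); the robot touches nothing.
It fails at once if the spice jar is knocked or moved more than 30 mm (distance of spice_jar from where it was at the start of the episode above 0.03 m).
It fails at once if the salt shaker is knocked or moved more than 30 mm (distance of salt_shaker from where it was at the start of the episode above 0.03 m).
It fails at once if the garlic is knocked or moved more than 30 mm (distance of garlic from where it was at the start of the episode above 0.03 m).
Of clamp_a, clamp_b, clamp_c only 2 to 3 are there at a start; the rules pass over those that are not, and their reading is None.
At some moment in a run one of catch_cup may be knocked a few centimetres aside while the robot is not near it.
It also fails if it takes over 210 s, if anything falls off the work surface, if the arm or the gripper's body presses on something with over 40 N, if the wrist force passes 120 N, or if a joint passes its speed limit or range.

## Robot

A 6-joint arm with a two-finger parallel gripper is mounted at the origin on a cart in front of the work surface, level with it; the furniture and walls round the work are solid. World frame = base frame: x ahead of the robot, y to its left, z up, the work surface at z = 0. Lengths are in mm, angles in rad, forces in N, time in s.
With the tool pointing down it reaches from about 250 to 800 mm from the base axis. Payload 3.9 kg.
Tool frame: the origin (TCP) lies at the very end of the fingers, on their centre line; the grasp point (between the pads) lies 19 mm behind it; z points along the fingers, y is the line along which they close (so a half turn about z gives the same grasp; the last joint's range is limited). The gripper opens to 85 mm and grips with 20 to 120 N. Pads are 22 mm wide; open, the fingers measure 114 mm over their backs; the gripper's body (76 mm by 85 mm) begins 54 mm behind the grasp point. The pads swing forward as they close: fully open they stand 13 mm farther back than shut.
Start: joints at [-1.343, 0.26, -0.138, 1.173, 0, 1.571], TCP at [118.559, -511.428, 204.204] pointing down, gripper open.
Joint ranges: [-2.78, 2.78], [-0.83, 1.72], [-1.28, 1.37], [-1.9, 2.12], [-1.57, 1.48], [-3.14, 3.14]. Speed limits (rad/s): [2.57, 2.57, 3.14, 3.14, 3.14, 3.14].

## Interface

Orientations are given as a rotation vector (axis times angle).
In Python, from plant import r, vision gives the robot as it stands. The module is installed in compiled form; this text tells all that it offers.
- The arm moves only by the tool move_arm, never from a script. Its argument "rows" is a list of rows, each an object of numbers: "dx", "dy", "dz": the shift along the tool's x, y, z in mm; "roll": the turn about the tool's z in rad; "hand": the finger opening in mm, from 0 to 85.4. In form: [{"dx": .., "dy": .., "dz": .., "roll": .., "hand": ..}, ...]. A call has 1 to 10 rows; each row is the pose to reach, as a shift and turn from the pose commanded when the call began, along the tool's axes at that moment; what a row does not reach only later rows make up. A row lasts 1/8 s, in which the tool goes at most 62.5 mm and 10.7 degrees, less where a joint would pass 70% of its speed; a pose out of reach is approached as far as the arm can. A call with a gripper value outside its range is refused whole. The fingers move at their own pace and stop on an object; the grip force is fixed at half the most. Time passes only in rows, so rows that repeat a pose let the fingers close. It gives the time, the measured TCP pose, the force, the opening and the grip force at its end, in the units of the state.
- r.observe(): the state, without advancing time (a new reading comes with each control period).
- vision.camera(name): name is "side" or "top"; returns the picture (420x560x3 uint8, blue, green, red); there is no depth.
- vision.camera_model(name): a dict with "fx", "fy", "cx", "cy" (pixels), "R" (3x3) and "t" (3): a world point X has camera coordinates R X + t. Camera axes: x right, y down, z forward; pixel columns grow to the right and rows downward; lengths in mm; the calibration is good to about 2 mm. A picture is of the moment at which its call begins. camera_model takes no time and is no camera call.
- r.hand_in(): hands the job in; it is judged then, once.
Trained networks look in the newest picture that a camera, given by its name, has taken for a name from the list of things; names that differ only in an ending like _2 or _b are one class to them, and where a whole thing is asked for, a point or a joint stands for the part that bears it (a point fixed in the world has none). Each returns a list of dicts, best first, with "p" (0 to 1); they miss things now and then, are a little off and sometimes report something else, mostly with a low value. They report only what shows in the picture. A call takes as long as a camera call. They do not tell look-alikes from the thing itself.
- vision.trace(camera, target): "region" (420x560 bool, what is visible of it) and "bbox" ([centre column, centre row, width, height] in pixels, round what is visible of it).
- vision.place_of(camera, target): "at" ([column, row] in pixels: a listed point, or the origin of a listed thing).
The state is a dict: "t": time; "joint_pos": joint angles; "joint_velocities": joint speeds; "tau": joint torques, N m; "position": TCP position; "ee_rot": TCP orientation; "force": force on the tool from outside, world axes, zero at the start; "wrist_torque": the same for the moment, N m; "gripper_width": opening from 0.0 (shut) to 1.0 (fully open); "grasp_force": force on a finger pad.
Only numpy, scipy, OpenCV 4.12 (cv2) and the standard library are available. Lean on these libraries where they do the work, as an engineer would, in place of code of your own. Each camera call takes 0.05 s, during which the arm holds its last target. There are 200 camera calls.

## Working session

There is one attempt and no reset: what is moved stays moved. The work goes in short steps, Python scripts to look and compute and a tool call to move; the robot and the scene stay as the last step left them, time stands still between calls to the robot, and variables do not carry over. Pictures are saved under pics/ and viewed, at most 14 in all, crops included, and the job is handed in when it is done.

Besides the shell and the picture viewer there is one more tool, called after "Call:" by a JSON object that holds its "fn" and its "kwargs", one argument or row to a line. move_arm: Moves the arm, as the interface text tells. Its arguments: {"type":"object","properties":{"rows":{"type":"array","items":{"type":"object","properties":{"dx":{"type":"number"},"dy":{"type":"number"},"dz":{"type":"number"},"roll":{"type":"number"},"hand":{"type":"number"}}}}},"required":["rows"]}

```bash
mkdir -p pics; cat > h.py <<'E'
import numpy as np, cv2
from plant import r, vision
M={c:vision.camera_model(c) for c in("top","side")}
def proj(c,X):
    m=M[c];p=np.array(m["R"])@np.array(X,float)+np.array(m["t"]).ravel()
    return np.array([m["fx"]*p[0]/p[2]+m["cx"],m["fy"]*p[1]/p[2]+m["cy"]])
def ray(c,uv,z):
    m=M[c];R=np.array(m["R"]);t=np.array(m["t"]).ravel()
    o=-R.T@t;d=R.T@np.array([(uv[0]-m["cx"])/m["fx"],(uv[1]-m["cy"])/m["fy"],1])
    return o+d*(z-o[2])/d[2]
def ctr(c): m=M[c]; return -np.array(m["R"]).T@np.array(m["t"]).ravel()
E
cat > a.py <<'E'
from h import *
for c in("top","side"):
    im=vision.camera(c);cv2.imwrite(f"pics/{c}0.png",im)
    print(c,ctr(c).round(),M[c]["fx"])
    H={"grinder":0,"dial_grip":141,"dial_pointer":132,"hex_key":8,"key_stand":0,"catch_cup":4,"clamp_a":0,"socket_a":40,"spice_jar":0,"salt_shaker":0,"garlic":0}
    for n,z in H.items():
        for d in vision.place_of(c,n)[:4]:
            if d["p"]>.15: print(n,round(d["p"],2),np.round(d["at"],1),ray(c,d["at"],z).round(1)[:2])
print(r.observe())
E
python3 a.py
```

```text
top [ 466.  -30. 1368.] 456.68193259197926
grinder 0.9 [268. 219.] [580.4  38.6]
grinder 0.48 [355.3 174.1] [ 711.4 -227.5]
dial_grip 0.94 [262.6 215. ] [579.7  46. ]
dial_pointer 0.8 [253.6 211.5] [590.6  70.9]
dial_pointer 0.68 [265.3 183.6] [666.7  37.9]
hex_key 0.68 [364.8 281.7] [ 389.1 -244.1]
hex_key 0.55 [374.1 246. ] [ 493.4 -275. ]
hex_key 0.52 [362.2 210.9] [ 598.5 -243.4]
hex_key 0.46 [413.5 242.1] [ 502.8 -391.5]
key_stand 0.95 [376.4 248.2] [ 486.9 -283.1]
catch_cup 0.68 [185.8 253.1] [482.5 285.9]
catch_cup 0.31 [296.6 210.1] [605.2 -47.9]
clamp_a 0.85 [299.8 212.3] [598.7 -57.4]
clamp_a 0.81 [262.4 184.5] [685.6  54. ]
clamp_a 0.57 [373. 250.] [ 481.7 -272.8]
socket_a 0.64 [374.9 245.8] [ 493.3 -271.6]
socket_a 0.57 [265.3 184.5] [679.  43.]
socket_a 0.5 [302.8 203.7] [619.9 -65.9]
spice_jar 0.88 [196.4 177.5] [711.3 254.7]
salt_shaker 0.73 [354.  174.6] [ 710.  -223.6]
salt_shaker 0.5 [263.2 215.2] [592.1  52.9]
garlic 0.86 [286.7 156.5] [770.1 -21.2]
side [  318. -1094.   999.] 532.6899936318102
grinder 0.97 [273.9 221.9] [580.7  34.2]
dial_grip 0.71 [273.8 182. ] [
[... 819 characters left out ...]
84.9]
{'t': 1.2, 'joint_pos': array([-1.34300907e+00,  2.59994183e-01, -1.38120730e-01,  1.17267528e+00,
       -3.35492946e-05,  1.57081851e+00]), 'joint_velocities': array([-0.00095382,  0.00098577,  0.00020091, -0.00089905,  0.00107156,
        0.0016578 ]), 'tau': array([ 1.20201894e-03, -4.05624139e+01,  2.54235435e+01,  1.07083179e-03,
       -1.02174185e-04,  1.17828733e-06]), 'position': array([ 118.54332801, -511.43190569,  204.19950646]), 'ee_rot': array([ 3.12123280e+00,  3.56998588e-01, -5.12629097e-05]), 'force': array([ 0.85567308, -0.11250307, -0.63006856]), 'wrist_torque': array([ 0.0026069 , -0.00449361, -0.01011359]), 'grasp_force': 0.0, 'gripper_width': 0.9971190116616448}
```

```bash
python3 - <<'E'
import cv2
a=cv2.imread("pics/top0.png");b=cv2.imread("pics/side0.png")
cv2.imwrite("pics/top1.png",cv2.resize(a[130:310,160:440],(800,514),interpolation=cv2.INTER_CUBIC))
cv2.imwrite("pics/side1.png",cv2.resize(b[140:380,180:400],(550,600),interpolation=cv2.INTER_CUBIC))
E
```

```text
(no output)
```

View pics/top1.png

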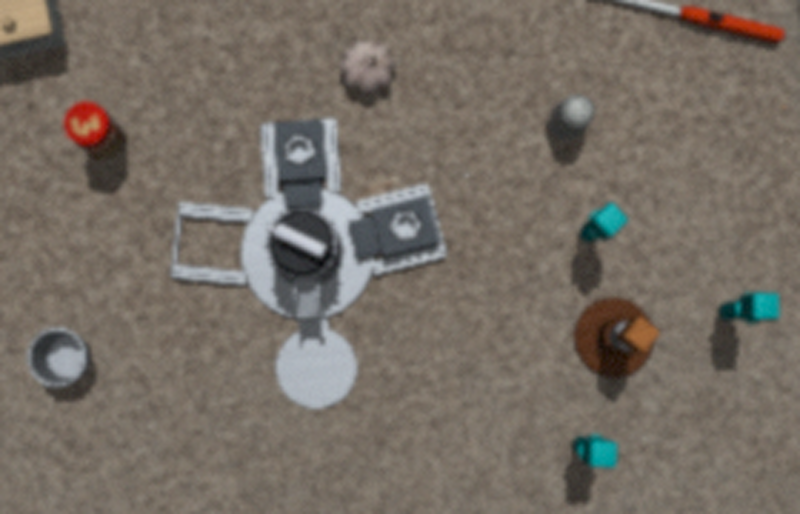

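View pics/side1.png

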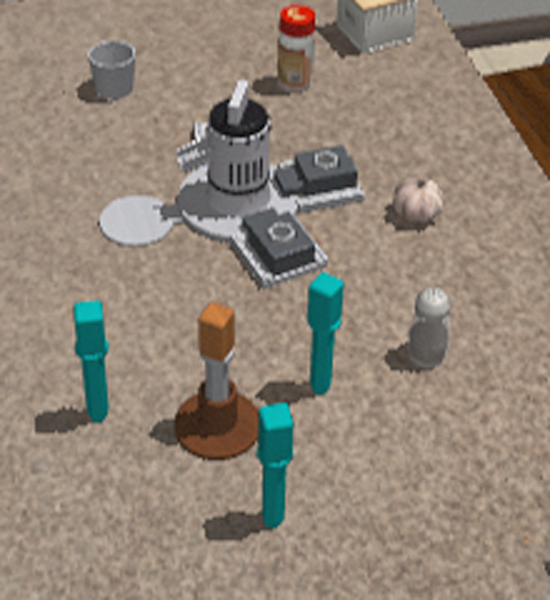

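Two clamps are present (far side +x and right side −y); the left slot is empty. The wooden key in its stand is at crop (640,335), three turquoise look-alikes stand around it, and the cup is at the left, off the tray. Next I'll zoom in on the sockets, dial and handle.

```bash
cat > fit.py <<'E'
from h import *
from scipy.optimize import minimize
def hullmask(c,P,s=4):
    uv=np.array([proj(c,p) for p in P]);h=cv2.convexHull((uv*s+ (s-1)/2).astype(np.float32).round().astype(np.int32))
    m=np.zeros((420*s,560*s),np.uint8);cv2.fillConvexPoly(m,h,1);return cv2.resize(m.astype(np.float32),(560,420),interpolation=cv2.INTER_AREA)
def box(x,y,a,z0,z1,w=13,l=13):
    c,s=np.cos(a),np.sin(a)
    return [(x+c*i-s*j,y+s*i+c*j,z) for i in(-w,w) for j in(-l,l) for z in(z0,z1)]
def orange(im):
    h=cv2.cvtColor(im,cv2.COLOR_BGR2HSV);return ((h[...,0]>8)&(h[...,0]<20)&(h[...,1]>140)&(h[...,2]>110))
def fitkey(ims,x0,z0,z1,roi=60):
    ms={}
    for c,im in ims.items():
        m=orange(im).astype(np.float32);u=proj(c,(x0[0],x0[1],(z0+z1)/2)).astype(int)
        k=np.zeros_like(m);k[max(0,u[1]-roi):u[1]+roi,max(0,u[0]-roi):u[0]+roi]=1;ms[c]=m*k
    f=lambda p:sum(np.abs(hullmask(c,box(p[0],p[1],p[2],z0,z1))-m).sum() for c,m in ms.items())
    best=min((minimize(f,[x0[0],x0[1],a],method="Nelder-Mead",options=dict(initial_simplex=[[x0[0],x0[1],a],[x0[0]+6,x0[1],a],[x0[0],x0[1]+6,a],[x0[0],x0[1],a+.3]])) for a in(0,.4,.8,1.2)),key=lambda q:q.fun)
    return best.x,best.fun,{c:m.sum() for c,m in ms.items()}
E
python3 - <<'E'
from fit import *
ims={c:cv2.imread(f"pics/{c}0.png") for c in("top","side")}
print("key",fitkey(ims,(488,-278),104,154))
print({c:np.array(M[c]["R"]).round(3).tolist() for c in M})
def z(im,u,v,n=20,s=13): return cv2.resize(im[v-n:v+n,u-n:u+n],(n*s,n*s),interpolation=cv2.INTER_CUBIC)
t,s=ims["top"],ims["side"]
T=[z(t,265,182),z(t,301,208),z(t,266,215)]
S=[z(s,310,204),z(s,292,234),z(s,274,187)]
cv2.imwrite("pics/z1.png",np.vstack([np.hstack(T),np.hstack(S)]))
print("tray guess",ray("top",(160+316.5/2.857,130+368/2.857),4),ray("side",(180+137/2.5,140+221/2.5),4))
E
```

```text
key (array([ 4.90957533e+02, -2.77421754e+02, -2.19075789e-01]), np.float64(502.0), {'top': np.float32(78.0), 'side': np.float32(377.0)})
{'top': [[-0.018, -1.0, -0.02], [-0.996, 0.019, -0.088], [0.088, 0.019, -0.996]], 'side': [[0.974, -0.225, 0.001], [-0.143, -0.62, -0.772], [0.174, 0.752, -0.636]]}
tray guess [460.99866451  31.88318916   4.        ] [465.93962835  27.08464925   4.        ]
```

View pics/z1.png

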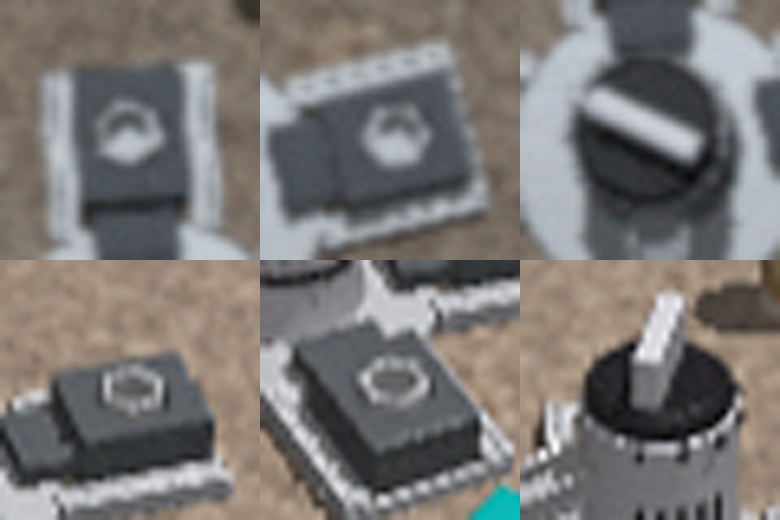

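```bash
cat >> h.py <<'E'
def tri(uvs):
    A=[];b=[]
    for c,uv in uvs.items():
        m=M[c];R=np.array(m["R"]);t=np.array(m["t"]).ravel()
        for k,(f,c0) in enumerate([("fx","cx"),("fy","cy")]):
            q=(uv[k]-m[c0])/m[f];A.append(R[k]-q*R[2]);b.append(q*t[2]-t[k])
    A,b=np.array(A),np.array(b);X=np.linalg.lstsq(A,b,rcond=None)[0]
    return X.round(1)
E
python3 - <<'E'
from fit import *
ims={c:cv2.imread(f"pics/{c}0.png") for c in("top","side")}
o=-.5
print("far",tri({"top":(265+o,182.5+o),"side":(310.5+o,203.7+o)}))
print("right",tri({"top":(302.1+o,208.8+o),"side":(292.8+o,232.8+o)}))
print("tray",tri({"top":(270.6+o,258.8+o),"side":(234.8+o,228.4+o)}))
print("stand",tri({"top":(376.4,248.2),"side":(268.3,307.8)}),"cup",tri({"top":(185.8,253.1),"side":(223.9,175.2)}),"dial",tri({"top":(262.6,215),"side":(273.8,182)}),"grinder",tri({"top":(268,219),"side":(273.9,221.9)}))
for c in ims:
    m=orange(ims[c]);u=proj(c,(490,-277,129)).astype(int);print(c,u,proj(c,(490,-277,154)))
    ys,xs=np.nonzero(m);k=(abs(xs-u[0])<60)&(abs(ys-u[1])<60);print(np.percentile(xs[k],[1,10,50,90,99]),np.percentile(ys[k],[1,10,50,90,99]),hullmask(c,box(490,-277,0,104,154)).sum())
    v=u;print(ims[c][int(v[1])-3:int(v[1])+4:2,int(v[0])-2:int(v[0])+9:2].tolist())
E
```

```text
far [687.9  44.9  40.9]
right [607.9 -62.4  38.7]
tray [4.64e+02 3.39e+01 3.00e-01]
stand [ 490.2 -281.4   12.4] cup [479.  286.2   4.6] dial [581.7  46.2 133.3] grinder [581.2  38.7  -3.9]
top [382 246] [384.84006003 245.9665618 ]
[379.77 381.   384.   387.   389.  ] [241.  243.  246.5 250.  252. ] 139.1875
[[[36, 55, 78], [44, 83, 130], [53, 98, 153], [56, 93, 141], [74, 90, 114], [97, 108, 121]], [[40, 73, 117], [53, 98, 149], [52, 98, 151], [58, 102, 156], [57, 100, 155], [70, 93, 120]], [[49, 92, 144], [57, 103, 159], [57, 104, 161], [58, 102, 160], [59, 102, 156], [79, 102, 133]], [[30, 58, 95], [53, 93, 147], [55, 100, 156], [56, 98, 154], [60, 87, 126], [95, 106, 119]]]
side [265 272] [265.82322776 264.65715169]
[254.  258.6 269.  279.  282. ] [262. 265. 306. 319. 321.] 321.1875
[[[48, 86, 130], [60, 104, 162], [60, 118, 186], [69, 128, 205], [40, 71, 108], [61, 88, 124]], [[36, 62, 100], [38, 64, 96], [41, 74, 113], [44, 76, 117], [31, 69, 108], [62, 88, 124]], [[38, 64, 100], [38, 67, 99], [40, 68, 103], [46, 77, 117], [39, 70, 107], [60, 85, 120]], [[40, 69, 102], [38, 65, 100], [43, 66, 102], [43, 76, 117], [43, 72, 109], [57, 84, 119]]]
```

```bash
sed -i 's/(h\[...,2\]>110))/(h[...,2]>88))/; s/roi=60/roi=17/' fit.py
python3 - <<'E'
from fit import *
ims={c:cv2.imread(f"pics/{c}0.png") for c in("top","side")}
print(fitkey(ims,(489,-279),104,154))
for c in ims:print(fitkey({c:ims[c]},(489,-279),104,154))
# bar yaw from the top
t=ims["top"];g=cv2.cvtColor(t,6);m=np.zeros_like(g);m[200:232,250:284]=1
d=(g>150)&(m>0);n,l,s,ce=cv2.connectedComponentsWithStats(d.astype(np.uint8))
for i in range(1,n):
    ys,xs=np.nonzero(l==i)
    P=np.array([ray("top",(a,b),156)[:2] for a,b in zip(xs,ys)])
    if len(P)>8:
        w,v=np.linalg.eigh(np.cov(P.T));print(len(P),P.mean(0).round(1),np.sqrt(w).round(1),np.degrees(np.arctan2(*v[::-1,1])))
E
```

```text
(array([ 489.93670473, -277.97354559,    1.23677815]), np.float64(145.5), {'top': np.float32(117.0), 'side': np.float32(249.0)})
(array([ 488.59114583, -278.34982639,    0.94396701]), np.float64(83.375), {'top': np.float32(117.0)})
(array([ 490.49582907, -276.59790364,    1.23540699]), np.float64(55.75), {'side': np.float32(249.0)})
244 [581.5  62.8] [15.9 23.2] 172.04669183527835
185 [ 5.836e+02 -1.000e-01] [ 6.1 27. ] -172.1636913866738
```

```bash
cat >> fit.py <<'E'
def zoom(c,im,X,n=22,s=12,Ps=()):
    u=proj(c,X).round().astype(int);o=u-n
    z=cv2.resize(im[o[1]:o[1]+2*n,o[0]:o[0]+2*n],None,fx=s,fy=s,interpolation=cv2.INTER_CUBIC)
    for P in Ps:
        q=np.array([(proj(c,p)-o+.5)*s for p in P]).astype(np.int32)
        cv2.polylines(z,[q],True,(0,255,0),1)
    return z
def sq(x,y,a,z,w=13,l=13):
    c,s=np.cos(a),np.sin(a);return [(x+c*i*w-s*j*l,y+s*i*w+c*j*l,z) for i,j in((1,1),(1,-1),(-1,-1),(-1,1))]
E
python3 - <<'E'
from fit import *
ims={c:cv2.imread(f"pics/{c}0.png") for c in("top","side")}
rows=[]
for c in ims:
    k=zoom(c,ims[c],(490,-278,135),16,16,[sq(490,-278,a,154) for a in(1.0,)])
    d=zoom(c,ims[c],(581,38,140),16,16,[sq(581,38,np.radians(63),156,25,6)])
    rows.append(np.hstack([k[:300],d[:300]]))
cv2.imwrite("pics/z2.png",np.vstack(rows))
E
```

```text
(no output)
```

View pics/z2.png

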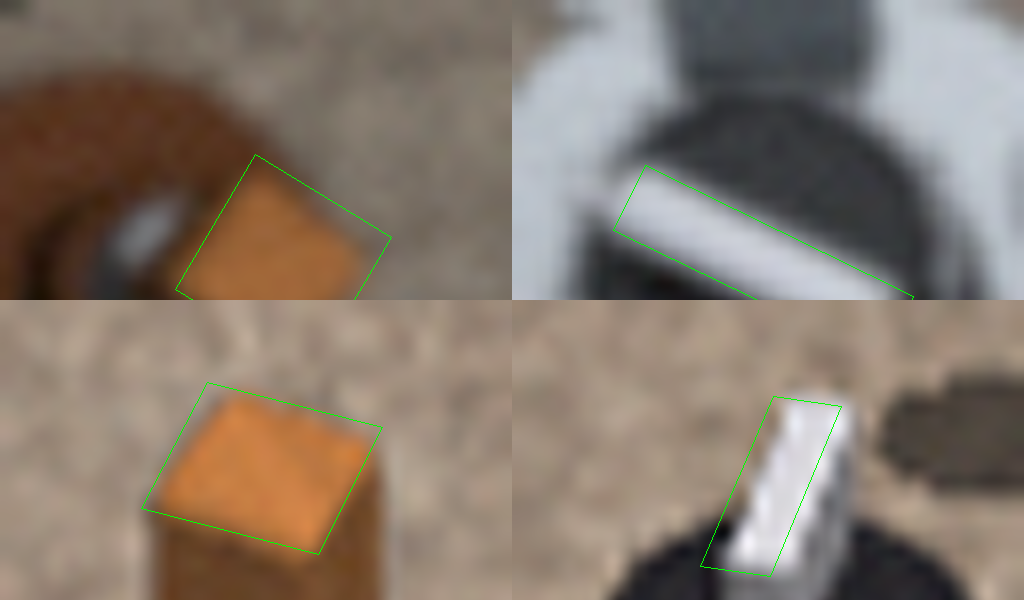

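```bash
cat > go.py <<'E'
import sys
from h import *
from scipy.spatial.transform import Rotation as Ro
def state():
    o=r.observe();R=Ro.from_rotvec(o["ee_rot"]).as_matrix()
    return o,R,np.degrees(np.arctan2(R[1,0],R[0,0]))
if __name__=="__main__":
    o,R,th=state();p=np.array(o["position"])
    print("t",round(o["t"],2),"pos",p.round(1),"th",round(th,1),"j6",np.degrees(o["joint_pos"][5]).round(),"F",np.round(o["force"],1),"Tz",np.round(o["wrist_torque"],2),"w",round(o["gripper_width"]*85.4,1),"gf",round(o["grasp_force"],1))
    for a in sys.argv[1:]:
        x,y,z,t=map(float,a.split(","))
        d=R.T@(np.array([x,y,z])-p);print(a,"->",d.round(1),"roll",round(np.radians((th-t+180)%360-180),3))
E
python3 go.py 491,-278.5,200,57
```

```text
t 1.2 pos [ 118.5 -511.4  204.2] th 13.0 j6 90.0 F [ 0.9 -0.1 -0.6] Tz [ 0.   -0.   -0.01] w 85.2 gf 0.0
491,-278.5,200,57 -> [ 415.4 -142.8    4.2] roll -0.767
```

Call:
{"fn": "move_arm", "kwargs": {
  "rows": [
    {"dx":415.4,"dy":-142.8,"dz":4,"roll":-0.767,"hand":55},
    {"dx":415.4,"dy":-142.8,"dz":4,"roll":-0.767,"hand":55},
    {"dx":415.4,"dy":-142.8,"dz":4,"roll":-0.767,"hand":55},
    {"dx":415.4,"dy":-142.8,"dz":4,"roll":-0.767,"hand":55},
    {"dx":415.4,"dy":-142.8,"dz":4,"roll":-0.767,"hand":55},
    {"dx":415.4,"dy":-142.8,"dz":4,"roll":-0.767,"hand":55},
    {"dx":415.4,"dy":-142.8,"dz":4,"roll":-0.767,"hand":55},
    {"dx":415.4,"dy":-142.8,"dz":4,"roll":-0.767,"hand":55},
    {"dx":415.4,"dy":-142.8,"dz":4,"roll":-0.767,"hand":55},
    {"dx":415.4,"dy":-142.8,"dz":4,"roll":-0.767,"hand":55}
  ]
}}

```text
t: 2.45
position: [489.8, -279.2, 200.2]
ee_rot: [-2.762, -1.496, 0.001]
force: [-1.0, -0.2, -0.1]
gripper_width: 0.645
grasp_force: 0.0
```

```bash
python3 go.py 491,-278.5,109,57
```

```text
t 2.45 pos [ 489.8 -279.2  200.2] th 56.9 j6 93.0 F [-1.  -0.2 -0.1] Tz [ 0.02 -0.01 -0.01] w 55.1 gf 0.0
491,-278.5,109,57 -> [ 1.3  0.7 91.2] roll -0.002
```

Call:
{"fn": "move_arm", "kwargs": {
  "rows": [
    {"dx":1,"dy":0,"dz":50,"roll":0,"hand":55},
    {"dx":1,"dy":0,"dz":91,"roll":0,"hand":55},
    {"dx":1,"dy":0,"dz":91,"roll":0,"hand":55},
    {"dx":1,"dy":0,"dz":91,"roll":0,"hand":15},
    {"dx":1,"dy":0,"dz":91,"roll":0,"hand":15},
    {"dx":1,"dy":0,"dz":91,"roll":0,"hand":15},
    {"dx":1,"dy":0,"dz":91,"roll":0,"hand":15},
    {"dx":1,"dy":0,"dz":91,"roll":0,"hand":15},
    {"dx":1,"dy":0,"dz":91,"roll":0,"hand":15}
  ]
}}

```text
t: 3.58
position: [493.0, -278.7, 111.7]
ee_rot: [2.757, 1.497, 0.003]
force: [-0.2, -0.4, 6.5]
gripper_width: 0.286
grasp_force: 59.5
```

```bash
python3 go.py 491,-278.5,109,57
python3 - <<'E'
from fit import *
ims={c:vision.camera(c) for c in("top","side")}
cv2.imwrite("pics/g.png",np.hstack([zoom(c,ims[c],(490,-278,90),32,6) for c in ims]))
E
```

```text
t 3.58 pos [ 493.  -278.7  111.7] th 57.0 j6 94.0 F [-0.2 -0.4  6.5] Tz [ 0.01  0.37 -0.02] w 24.4 gf 59.5
491,-278.5,109,57 -> [-1.  -1.8  2.7] roll 0.0
```

View pics/g.png

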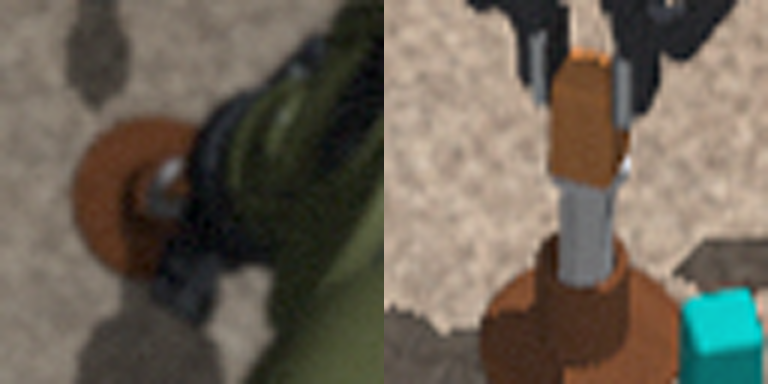

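```bash
python3 go.py 494,-279,190,57 608,-62,190,-18
```

```text
t 3.67 pos [ 493.  -278.7  111.7] th 57.0 j6 94.0 F [-1.6 -0.4  6.8] Tz [-0.03  0.3   0.02] w 24.4 gf 59.5
494,-279,190,57 -> [  0.2   1.4 -78.3] roll 0.0
608,-62,190,-18 -> [244.3 -21.2 -78.5] roll 1.309
```

Call:
{"fn": "move_arm", "kwargs": {
  "rows": [
    {"dx":0,"dy":0,"dz":-40,"roll":0,"hand":15},
    {"dx":0,"dy":0,"dz":-80,"roll":0,"hand":15},
    {"dx":0,"dy":0,"dz":-82,"roll":0,"hand":15},
    {"dx":50,"dy":-5,"dz":-82,"roll":-0.18,"hand":15},
    {"dx":100,"dy":-10,"dz":-82,"roll":-0.36,"hand":15},
    {"dx":150,"dy":-14,"dz":-82,"roll":-0.54,"hand":15},
    {"dx":200,"dy":-18,"dz":-82,"roll":-0.72,"hand":15},
    {"dx":230,"dy":-20,"dz":-82,"roll":-0.9,"hand":15},
    {"dx":244,"dy":-21,"dz":-82,"roll":-1.08,"hand":15},
    {"dx":244,"dy":-21,"dz":-82,"roll":-1.26,"hand":15}
  ]
}}

```text
t: 4.92
position: [606.8, -60.0, 189.8]
ee_rot: [-1.335, -2.842, 0.001]
force: [-0.2, 0.4, -1.8]
gripper_width: 0.288
grasp_force: 60.0
```

Call:
{"fn": "move_arm", "kwargs": {
  "rows": [
    {"roll":-0.18,"hand":15},
    {"roll":-0.36,"hand":15},
    {"roll":-0.54,"hand":15},
    {"roll":-0.72,"hand":15},
    {"roll":-0.9,"hand":15},
    {"roll":-1.08,"hand":15},
    {"roll":-1.26,"hand":15},
    {"roll":-1.44,"hand":15},
    {"roll":-1.62,"hand":15},
    {"roll":-1.8,"hand":15}
  ]
}}

```text
validation failed for argument at $.ro...
```

```bash
python3 go.py 608,-62,155,-63
python3 - <<'E'
from fit import *
ims={c:vision.camera(c) for c in("top","side")}
for c in ims:
  for d in vision.place_of(c,"hex_key")[:5]: print(c,round(d["p"],2),np.round(d["at"],1))
  for d in vision.place_of(c,"socket_b")[:4]: print(c,"sock",round(d["p"],2),np.round(d["at"],1))
cv2.imwrite("pics/k.png",np.hstack([zoom(c,ims[c],(608,-62,90),32,6) for c in ims]))
E
```

```text
t 4.92 pos [606.8 -60.  189.8] th 129.7 j6 45.0 F [-0.2  0.4 -1.8] Tz [0.01 0.06 0.05] w 24.6 gf 60.0
608,-62,155,-63 -> [-2.3 -0.3 34.8] roll -2.921
top 0.65 [411.8 239.2]
top 0.55 [363.2 209. ]
top 0.55 [362.7 283.3]
top sock 0.39 [264.7 185.2]
side 0.76 [308.3 292.3]
side 0.74 [288.2 351.1]
side 0.7 [288.5 219.7]
side 0.63 [222.2 309.5]
side sock 0.49 [308.6 201.6]
side sock 0.4 [290.7 231.8]
```

View pics/k.png

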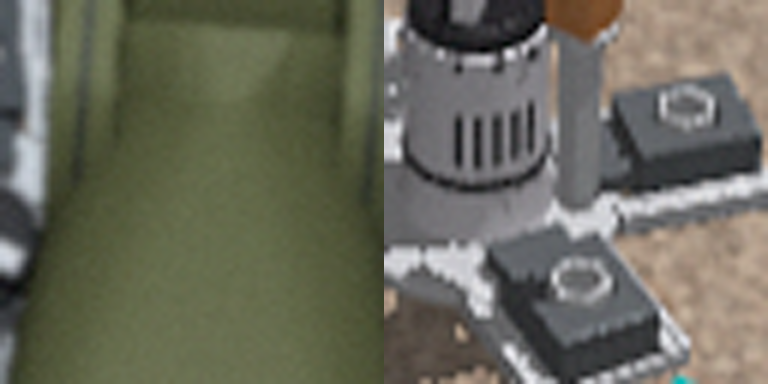

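Call:
{"fn": "move_arm", "kwargs": {
  "rows": [
    {"dx":-1,"dy":0,"dz":0,"roll":-0.18,"hand":15},
    {"dx":-1,"dy":0,"dz":0,"roll":-0.36,"hand":15},
    {"dx":-1,"dy":0,"dz":0,"roll":-0.54,"hand":15},
    {"dx":-1,"dy":0,"dz":0,"roll":-0.72,"hand":15},
    {"dx":-1,"dy":0,"dz":0,"roll":-0.9,"hand":15},
    {"dx":-1,"dy":0,"dz":0,"roll":-1.08,"hand":15},
    {"dx":-1,"dy":0,"dz":0,"roll":-1.26,"hand":15},
    {"dx":-1,"dy":0,"dz":0,"roll":-1.44,"hand":15},
    {"dx":-1,"dy":0,"dz":0,"roll":-1.62,"hand":15},
    {"dx":-1,"dy":0,"dz":0,"roll":-1.8,"hand":15}
  ]
}}

```text
t: 6.48
position: [607.3, -62.7, 191.2]
ee_rot: [1.39, -2.817, -0.0]
force: [0.1, 0.2, -1.6]
gripper_width: 0.285
grasp_force: 60.1
```

Call:
{"fn": "move_arm", "kwargs": {
  "rows": [
    {"dx":0,"dy":0,"dz":5,"roll":-0.18,"hand":15},
    {"dx":0,"dy":0,"dz":10,"roll":-0.36,"hand":15},
    {"dx":0,"dy":0,"dz":15,"roll":-0.54,"hand":15},
    {"dx":0,"dy":0,"dz":20,"roll":-0.72,"hand":15},
    {"dx":0,"dy":0,"dz":25,"roll":-0.9,"hand":15},
    {"dx":0,"dy":0,"dz":28,"roll":-1.08,"hand":15},
    {"dx":0,"dy":0,"dz":28,"roll":-1.08,"hand":15}
  ]
}}

```text
t: 7.35
position: [607.0, -62.7, 162.9]
ee_rot: [2.634, -1.711, -0.001]
force: [-0.1, 0.1, -1.8]
gripper_width: 0.287
grasp_force: 60.0
```

```bash
python3 go.py 608,-62,155,-63
python3 - <<'E'
from fit import *
from go import state
o,R,th=state();p=o["position"]
c="side";im=vision.camera(c)
tip=p-[0,0,103.7];print("proj tip",proj(c,tip),proj(c,tip+[0,0,90]),"sock",proj(c,(607.9,-62.4,38.7)))
cv2.imwrite("pics/k2.png",zoom(c,im,(608,-62,75),25,12,[[tip+[0,0,h] for h in(0,90)],sq(607.9,-62.4,0.3,38.7,10,10)]))
E
```

```text
t 7.35 pos [607.  -62.7 162.9] th -66.0 j6 -120.0 F [-0.1  0.1 -1.8] Tz [ 0.03  0.03 -0.01] w 24.5 gf 60.0
608,-62,155,-63 -> [-0.2 -1.2  7.9] roll -0.053
proj tip [291.70165268 226.77239026] [292.49588063 200.40612457] sock [291.81481097 232.36625558]
```

View pics/k2.png

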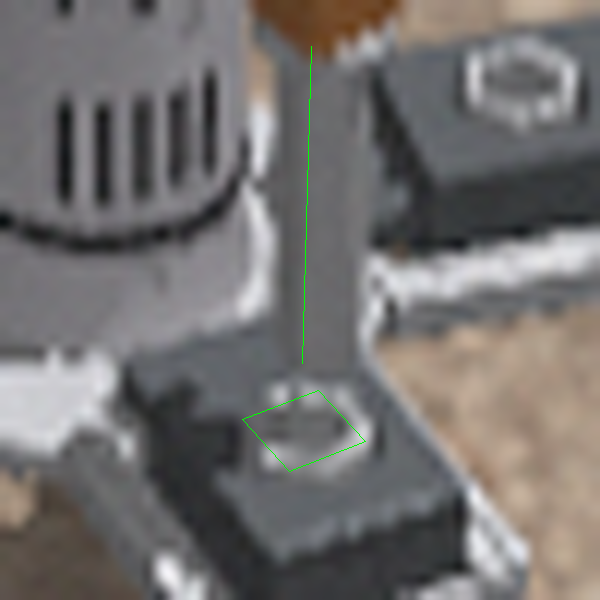

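```bash
python3 go.py 604.8,-62.2,152,-66 604.8,-62.2,137,-66
```

```text
t 7.4 pos [607.3 -62.7 163.1] th -66.1 j6 -120.0 F [ 0.2  1.  -1.5] Tz [-0.03  0.01 -0.01] w 24.5 gf 60.0
604.8,-62.2,152,-66 -> [-1.4  2.1 11.1] roll -0.001
604.8,-62.2,137,-66 -> [-1.4  2.1 26.1] roll -0.001
```

Call:
{"fn": "move_arm", "kwargs": {
  "rows": [
    {"dx":-1.4,"dy":2.1,"dz":5,"roll":0,"hand":15},
    {"dx":-1.4,"dy":2.1,"dz":11,"roll":0,"hand":15},
    {"dx":-1.4,"dy":2.1,"dz":11,"roll":0,"hand":15}
  ]
}}

```text
t: 7.78
position: [604.3, -61.9, 151.4]
ee_rot: [2.637, -1.707, -0.002]
force: [0.2, -1.0, -0.4]
gripper_width: 0.289
grasp_force: 60.0
```

```bash
python3 go.py 604.8,-62.2,137,-66
python3 - <<'E'
from fit import *
from go import state
o,R,th=state();p=o["position"]
c="side";im=vision.camera(c)
tip=p-[0,0,103.7]
z=zoom(c,im,(608,-62,60),22,14,[[tip+[0,0,h] for h in(0,90)],sq(607.9,-62.4,0.3,38.7,10,10)])
a=cv2.imread("pics/side0.png");z0=zoom(c,a,(608,-62,60),22,14)
cv2.imwrite("pics/k3.png",np.hstack([z,z0])[:,:])
E
python3 -c "
import cv2;a=cv2.imread('pics/k3.png');cv2.imwrite('pics/k3b.png',cv2.resize(a,(800,400)))"
```

```text
t 7.78 pos [604.3 -61.9 151.4] th -65.8 j6 -120.0 F [ 0.2 -1.  -0.4] Tz [-0.04  0.01  0.06] w 24.7 gf 60.0
604.8,-62.2,137,-66 -> [ 0.5 -0.4 14.4] roll 0.003
```

View pics/k3b.png

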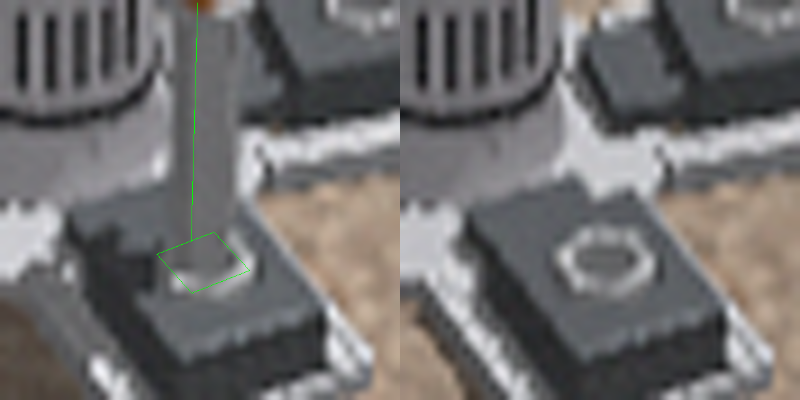

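Call:
{"fn": "move_arm", "kwargs": {
  "rows": [
    {"dx":0,"dy":0,"dz":4,"roll":0,"hand":15},
    {"dx":0,"dy":0,"dz":8,"roll":0,"hand":15},
    {"dx":0,"dy":0,"dz":11,"roll":0,"hand":15},
    {"dx":0,"dy":0,"dz":14,"roll":0,"hand":15},
    {"dx":0,"dy":0,"dz":14,"roll":0,"hand":15}
  ]
}}

```text
t: 8.45
position: [606.2, -62.3, 141.1]
ee_rot: [-2.636, 1.706, -0.006]
force: [-2.6, -0.7, 11.0]
gripper_width: 0.287
grasp_force: 61.6
```

```bash
python3 go.py
```

```text
t 8.45 pos [606.2 -62.3 141.1] th -65.8 j6 -120.0 F [-2.6 -0.7 11. ] Tz [ 0.03  0.84 -0.02] w 24.5 gf 61.6
```

Call:
{"fn": "move_arm", "kwargs": {
  "rows": [
    {"dx":-0.8,"dy":-0.6,"dz":0,"roll":0,"hand":15},
    {"dx":-1.6,"dy":-1.2,"dz":0,"roll":0,"hand":15},
    {"dx":-2.4,"dy":-1.8,"dz":0,"roll":0,"hand":15}
  ]
}}

```text
t: 8.82
position: [606.2, -60.5, 141.2]
ee_rot: [2.636, -1.707, 0.007]
force: [-4.4, -3.5, 12.8]
gripper_width: 0.281
grasp_force: 61.7
```

```bash
python3 go.py
```

```text
t 8.82 pos [606.2 -60.5 141.2] th -65.8 j6 -120.0 F [-4.4 -3.5 12.8] Tz [-0.88  1.15  0.02] w 24.0 gf 61.7
```

```bash
cat > cmd.py <<'E'
# offsets from a known commanded pose: cmd.py x,y,z,th  tx,ty,tz,tth ...
import sys,numpy as np
a=[list(map(float,s.split(","))) for s in sys.argv[1:]]
x,y,z,t=a[0];c,s=np.cos(np.radians(t)),np.sin(np.radians(t))
for b in a[1:]:
    d=np.array(b[:3])-[x,y,z];print(b,"dx %.1f dy %.1f dz %.1f roll %.3f"%(d[0]*c+d[1]*s,d[0]*s-d[1]*c,-d[2],np.radians((t-b[3]+180)%360-180)))
E
python3 cmd.py 605.7,-59.2,138.2,-65.8 603.7,-60.5,146,-65.8 603.7,-60.5,139,-65.8
```

```text
[603.7, -60.5, 146.0, -65.8] dx 0.4 dy 2.4 dz -7.8 roll 0.000
[603.7, -60.5, 139.0, -65.8] dx 0.4 dy 2.4 dz -0.8 roll 0.000
```

Call:
{"fn": "move_arm", "kwargs": {
  "rows": [
    {"dx":0,"dy":0,"dz":-6,"roll":0,"hand":15},
    {"dx":0.4,"dy":2.4,"dz":-6,"roll":0,"hand":15},
    {"dx":0.4,"dy":2.4,"dz":-0.8,"roll":0,"hand":15},
    {"dx":0.4,"dy":2.4,"dz":-0.8,"roll":0,"hand":15}
  ]
}}

```text
t: 9.32
position: [605.0, -60.8, 142.0]
ee_rot: [-2.636, 1.706, -0.007]
force: [-2.8, -0.6, 15.6]
gripper_width: 0.287
grasp_force: 62.1
```

```bash
python3 go.py
```

```text
t 9.32 pos [605.  -60.8 142. ] th -65.8 j6 -120.0 F [-2.8 -0.6 15.6] Tz [-0.06  0.9   0.03] w 24.5 gf 62.1
```

Call:
{"fn": "move_arm", "kwargs": {
  "rows": [
    {"dx":0.9,"dy":0.4,"dz":0,"roll":0,"hand":15},
    {"dx":1.8,"dy":0.8,"dz":0,"roll":0,"hand":15},
    {"dx":2.7,"dy":1.2,"dz":0,"roll":0,"hand":15},
    {"dx":3.6,"dy":1.6,"dz":0,"roll":0,"hand":15},
    {"dx":3.6,"dy":1.6,"dz":0,"roll":0,"hand":15}
  ]
}}

```text
t: 9.95
position: [605.3, -63.3, 142.0]
ee_rot: [-2.634, 1.703, -0.005]
force: [-2.3, 1.8, 16.0]
gripper_width: 0.288
grasp_force: 62.0
```

```bash
python3 go.py
```

```text
t 9.95 pos [605.3 -63.3 142. ] th -65.8 j6 -120.0 F [-2.3  1.8 16. ] Tz [ 0.88  0.71 -0.03] w 24.6 gf 62.0
```

```bash
python3 - <<'E'
from fit import *
from go import state
o,R,th=state();p=o["position"]
c="side";im=vision.camera(c);cv2.imwrite("pics/side_c.png",im)
z=zoom(c,im,(608,-62,50),16,18);a=cv2.imread("pics/side0.png");z0=zoom(c,a,(608,-62,50),16,18)
cv2.imwrite("pics/k4.png",cv2.resize(np.hstack([z,z0]),(800,400)))
u=proj(c,(608,-62,50)).round()-16;print(u)
g=cv2.cvtColor(im,6)
for v in (205,210,215,220,225,228,230,232): print(v,g[v,282:306].tolist())
g0=cv2.cvtColor(a,6)
for v in range(226,240,1): print(v,g0[v,282:306].tolist())
E
```

```text
[276. 213.]
205 [75, 128, 28, 139, 136, 98, 82, 65, 68, 70, 79, 79, 81, 79, 75, 121, 93, 65, 102, 101, 101, 102, 91, 72]
210 [78, 110, 50, 136, 123, 85, 189, 99, 90, 98, 106, 104, 104, 96, 102, 102, 107, 56, 43, 44, 90, 105, 103, 101]
215 [59, 44, 54, 90, 131, 144, 173, 98, 92, 101, 107, 105, 105, 115, 110, 89, 82, 76, 56, 54, 50, 56, 58, 56]
220 [136, 143, 144, 142, 143, 168, 157, 96, 91, 106, 103, 106, 106, 111, 159, 211, 141, 215, 212, 212, 219, 197, 215, 201]
225 [115, 98, 98, 97, 99, 99, 94, 94, 90, 107, 107, 106, 107, 113, 163, 175, 123, 112, 131, 135, 129, 123, 145, 169]
228 [86, 79, 101, 103, 101, 98, 94, 92, 96, 104, 109, 105, 109, 114, 103, 97, 136, 173, 160, 157, 162, 159, 156, 156]
230 [52, 49, 47, 105, 104, 80, 99, 91, 99, 108, 110, 106, 107, 165, 139, 95, 97, 95, 158, 160, 139, 138, 144, 170]
232 [55, 55, 55, 53, 44, 83, 102, 95, 94, 106, 104, 106, 101, 87, 180, 155, 81, 99, 93, 129, 160, 140, 144, 161]
226 [91, 95, 96, 95, 95, 94, 95, 90, 93, 106, 93, 90, 91, 92, 104, 142, 138, 140, 149, 152, 147, 141, 141, 137]
227 [96, 95, 97, 96, 90, 96, 93, 95, 93, 94, 93, 93, 93, 
[... 686 characters left out ...]
5, 174, 184, 70, 97, 96, 93, 130, 155, 145, 149]
234 [59, 84, 96, 97, 88, 66, 122, 181, 147, 128, 113, 111, 128, 162, 173, 138, 64, 95, 95, 94, 90, 136, 165, 146]
235 [42, 57, 97, 97, 95, 80, 88, 160, 143, 141, 124, 138, 152, 150, 123, 103, 86, 97, 97, 95, 94, 88, 150, 158]
236 [42, 42, 81, 95, 96, 88, 82, 98, 94, 110, 113, 128, 129, 111, 107, 94, 98, 97, 96, 96, 95, 93, 103, 152]
237 [43, 41, 49, 87, 98, 94, 93, 97, 101, 98, 99, 94, 97, 103, 98, 96, 96, 98, 98, 98, 95, 102, 95, 124]
238 [45, 43, 42, 57, 84, 94, 96, 97, 95, 93, 93, 94, 98, 97, 96, 94, 97, 103, 103, 114, 117, 97, 79, 74]
239 [46, 46, 45, 47, 57, 98, 96, 95, 97, 96, 96, 95, 95, 95, 101, 103, 106, 116, 97, 101, 103, 64, 53, 42]
```

View pics/k4.png

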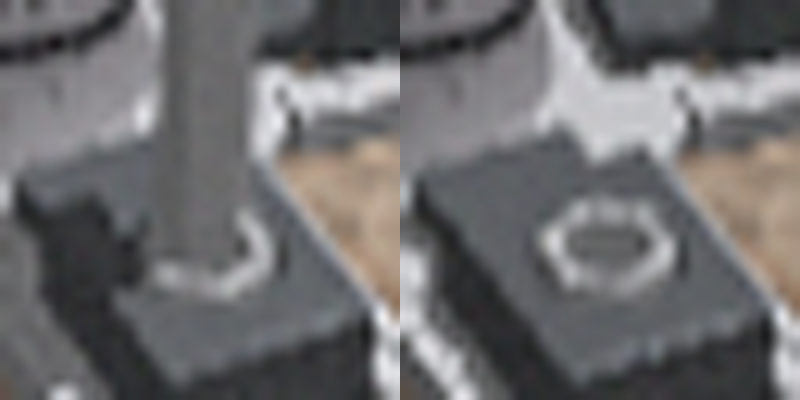

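```bash
python3 cmd.py 603.7,-64.4,139,-65.8 606,-61.3,145,-65.8 606,-61.3,138.5,-65.8
```

```text
[606.0, -61.3, 145.0, -65.8] dx -1.9 dy -3.4 dz -6.0 roll 0.000
[606.0, -61.3, 138.5, -65.8] dx -1.9 dy -3.4 dz 0.5 roll 0.000
```

Call:
{"fn": "move_arm", "kwargs": {
  "rows": [
    {"dx":0,"dy":0,"dz":-6,"roll":0,"hand":15},
    {"dx":-1.9,"dy":-3.4,"dz":-6,"roll":0,"hand":15},
    {"dx":-1.9,"dy":-3.4,"dz":-3,"roll":0,"hand":15},
    {"dx":-1.9,"dy":-3.4,"dz":0.5,"roll":0,"hand":15},
    {"dx":-1.9,"dy":-3.4,"dz":0.5,"roll":0,"hand":15}
  ]
}}

```text
t: 10.62
position: [607.6, -61.5, 141.9]
ee_rot: [-2.636, 1.705, -0.007]
force: [-3.6, -0.1, 17.5]
gripper_width: 0.288
grasp_force: 62.3
```

```bash
python3 go.py
```

```text
t 10.62 pos [607.6 -61.5 141.9] th -65.8 j6 -120.0 F [-3.6 -0.1 17.5] Tz [0.1  1.01 0.03] w 24.6 gf 62.3
```

Call:
{"fn": "move_arm", "kwargs": {
  "rows": [
    {"dx":1.2,"dy":-0.2,"dz":-1.5,"roll":0,"hand":15},
    {"dx":2.7,"dy":0.1,"dz":-1.5,"roll":0,"hand":15},
    {"dx":2.7,"dy":0.1,"dz":-1.5,"roll":0,"hand":15}
  ]
}}

```text
t: 11.0
position: [607.8, -63.0, 142.1]
ee_rot: [-2.636, 1.704, -0.002]
force: [-2.6, 1.4, 13.6]
gripper_width: 0.289
grasp_force: 61.8
```

Call:
{"fn": "move_arm", "kwargs": {
  "rows": [
    {"dx":-1.2,"dy":-1.0,"dz":0,"roll":0,"hand":15},
    {"dx":-2.5,"dy":-1.7,"dz":0,"roll":0,"hand":15},
    {"dx":-3.9,"dy":-2.3,"dz":0,"roll":0,"hand":15},
    {"dx":-5.0,"dy":-2.8,"dz":0,"roll":0,"hand":15},
    {"dx":-5.0,"dy":-2.8,"dz":0,"roll":0,"hand":15}
  ]
}}

```text
t: 11.62
position: [607.7, -59.4, 142.2]
ee_rot: [2.636, -1.706, 0.005]
force: [-3.3, -2.8, 13.7]
gripper_width: 0.287
grasp_force: 61.8
```

```bash
python3 go.py
```

```text
t 11.62 pos [607.7 -59.4 142.2] th -65.8 j6 -120.0 F [-3.3 -2.8 13.7] Tz [-0.78  1.24  0.03] w 24.5 gf 61.8
```

Call:
{"fn": "move_arm", "kwargs": {
  "rows": [
    {"dx":0,"dy":0,"dz":-50,"roll":0,"hand":15},
    {"dx":43,"dy":-20,"dz":-50,"roll":0,"hand":15},
    {"dx":86.3,"dy":-40.7,"dz":-50,"roll":0,"hand":15},
    {"dx":86.3,"dy":-40.7,"dz":-50,"roll":0,"hand":15},
    {"dx":86.3,"dy":-40.7,"dz":-50,"roll":0,"hand":15},
    {"dx":86.3,"dy":-40.7,"dz":-50,"roll":0,"hand":15},
    {"dx":86.3,"dy":-40.7,"dz":-50,"roll":0,"hand":15}
  ]
}}

```text
t: 12.5
position: [679.4, -119.2, 190.4]
ee_rot: [-2.638, 1.705, 0.0]
force: [-0.5, -0.6, -0.8]
gripper_width: 0.286
grasp_force: 60.1
```

```bash
cat > look.py <<'E'
from fit import *
from go import state
import sys
o,R,th=state();p=o["position"];n=sys.argv[1]
c="side";im=vision.camera(c);cv2.imwrite(f"pics/l_{n}.png",im)
tip=p-[0,0,103.7];print(p.round(1),th.round(1),proj(c,tip).round(1),proj(c,tip+[0,0,96]).round(1))
for d in vision.place_of(c,"hex_key")[:5]:
    if np.linalg.norm(d["at"]-proj(c,tip))<15: print("net",d["p"],d["at"])
z=zoom(c,im,tip+[0,0,20],20,15,[[tip,tip+[0,0,96]]]);cv2.imwrite(f"pics/l_{n}z.png",z)
E
python3 look.py a
```

```text
[ 679.4 -119.2  190.4] -65.7 [324.5 228.7] [326.9 199.6]
net 0.9 [325.7, 230.1]
```

View pics/l_az.png

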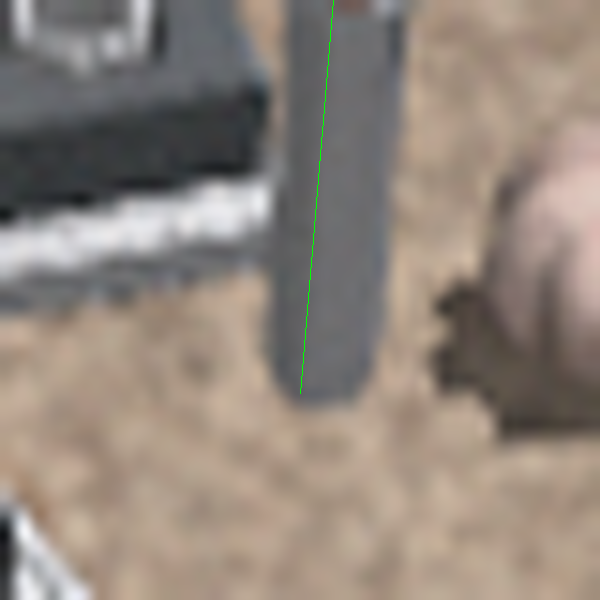

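Call:
{"fn": "move_arm", "kwargs": {
  "rows": [
    {"dx":0,"dy":0,"dz":0,"roll":0.18,"hand":15},
    {"dx":0,"dy":0,"dz":0,"roll":0.36,"hand":15},
    {"dx":0,"dy":0,"dz":0,"roll":0.54,"hand":15},
    {"dx":0,"dy":0,"dz":0,"roll":0.72,"hand":15},
    {"dx":0,"dy":0,"dz":0,"roll":0.9,"hand":15},
    {"dx":0,"dy":0,"dz":0,"roll":1.08,"hand":15},
    {"dx":0,"dy":0,"dz":0,"roll":1.26,"hand":15},
    {"dx":0,"dy":0,"dz":0,"roll":1.44,"hand":15},
    {"dx":0,"dy":0,"dz":0,"roll":1.571,"hand":15},
    {"dx":0,"dy":0,"dz":0,"roll":1.571,"hand":15}
  ]
}}

```text
t: 13.85
position: [679.8, -119.8, 190.3]
ee_rot: [-0.661, 3.071, -0.0]
force: [0.7, -0.4, -1.4]
gripper_width: 0.285
grasp_force: 60.1
```

```bash
python3 look.py b
```

```text
[ 679.8 -119.8  190.3] -155.7 [324.8 228.9] [327.2 199.7]
net 0.72 [325.3, 229.1]
```

Call:
{"fn": "move_arm", "kwargs": {
  "rows": [
    {"dx":0,"dy":0,"dz":0,"roll":0.18,"hand":15},
    {"dx":0,"dy":0,"dz":0,"roll":0.36,"hand":15},
    {"dx":0,"dy":0,"dz":0,"roll":0.54,"hand":15},
    {"dx":0,"dy":0,"dz":0,"roll":0.72,"hand":15},
    {"dx":0,"dy":0,"dz":0,"roll":0.9,"hand":15},
    {"dx":0,"dy":0,"dz":0,"roll":1.08,"hand":15},
    {"dx":0,"dy":0,"dz":0,"roll":1.26,"hand":15},
    {"dx":0,"dy":0,"dz":0,"roll":1.44,"hand":15},
    {"dx":0,"dy":0,"dz":0,"roll":1.571,"hand":15},
    {"dx":0,"dy":0,"dz":0,"roll":1.571,"hand":15}
  ]
}}

```text
t: 15.2
position: [679.9, -120.0, 190.1]
ee_rot: [1.703, 2.64, 0.0]
force: [-0.2, -0.2, -1.2]
gripper_width: 0.291
grasp_force: 60.1
```

```bash
python3 look.py c
cat > seg.py <<'E'
from fit import *
def shank(n,tipuv):
    im=cv2.imread(f"pics/l_{n}.png").astype(float)
    g=im[...,2]-im[...,0]           # beige has R>>B, steel about 0
    u,v=tipuv;out=[]
    for row in range(int(v)-18,int(v)+6):
        s=g[row,int(u)-10:int(u)+16];w=np.clip((18-s)/24,0,1)
        L=max(np.flatnonzero(w>.5),default=0)
        out.append((row,(w*np.arange(len(w))).sum()/max(w.sum(),1e-6)+int(u)-10,w.sum()))
    return out
if __name__=="__main__":
    for n,t in (("a",(324.5,228.7)),("b",(324.5,228.7)),("c",(324.5,228.7))):
        print(n,[(a,round(float(b),1),round(float(c),1)) for a,b,c in shank(n,t)][4:])
E
python3 seg.py
python3 -c "
import cv2,numpy as np
z=[cv2.imread(f'pics/l_{n}z.png')[150:450,150:450] for n in 'bc'];cv2.imwrite('pics/bc.png',np.hstack(z))"
```

```text
[ 679.9 -120.   190.1] 114.3 [324.8 229. ] [327.2 199.8]
net 0.69 [322.8, 229.6]
a [(214, 321.7, 15.2), (215, 321.9, 15.2), (216, 321.7, 15.0), (217, 321.9, 14.8), (218, 321.9, 15.0), (219, 322.0, 14.2), (220, 322.0, 14.7), (221, 322.5, 11.2), (222, 326.3, 6.6), (223, 327.0, 6.8), (224, 326.7, 6.4), (225, 326.2, 5.8), (226, 326.5, 6.5), (227, 326.5, 6.2), (228, 326.6, 4.9), (229, 326.2, 3.3), (230, 339.0, 0.2), (231, 339.0, 0.1), (232, 314.0, 0.0), (233, 314.0, 0.0)]
b [(214, 322.2, 15.6), (215, 322.3, 16.0), (216, 322.1, 15.8), (217, 321.9, 14.8), (218, 322.0, 14.8), (219, 322.0, 14.6), (220, 322.0, 14.9), (221, 322.6, 10.7), (222, 326.7, 6.4), (223, 327.3, 6.5), (224, 327.3, 6.8), (225, 326.8, 6.8), (226, 327.3, 6.7), (227, 327.5, 6.5), (228, 327.4, 5.9), (229, 326.7, 5.2), (230, 327.3, 4.7), (231, 332.7, 0.4), (232, 314.0, 0.0), (233, 314.0, 0.0)]
c [(214, 321.6, 14.8), (215, 321.4, 14.4), (216, 321.3, 14.3), (217, 321.3, 13.8), (218, 321.4, 14.3), (219, 321.3, 13.6), (220, 321.5, 14.3), (221, 321.9, 11.0), (222, 325.2, 6.5), (223, 326.0, 7.0), (224, 325.4, 6.3), (225, 325.2, 6.6), (226, 325.1, 6.9), (227, 325.6, 6.6), (228, 325.4, 6.0), (229, 324.8, 5.7), (230, 325.2, 4.8), (231, 327.5, 1.1), (232, 314.0, 0.0), (233, 314.0, 0.0)]
```

View pics/bc.png

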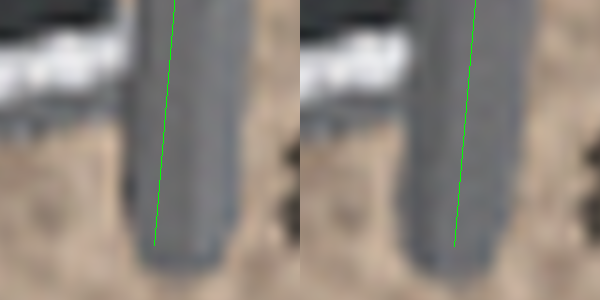

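```bash
python3 cmd.py 680,-120.1,190,114.2 603.3,-62.2,190,-125.8 603.3,-62.2,150,-125.8;python3 cmd.py 603.3,-62.2,150,-125.8 603.3,-62.2,139,-125.8 603,-63,139,-125.8
```

```text
[603.3, -62.2, 190.0, -125.8] dx 84.3 dy -46.2 dz -0.0 roll -2.094
[603.3, -62.2, 150.0, -125.8] dx 84.3 dy -46.2 dz 40.0 roll -2.094
[603.3, -62.2, 139.0, -125.8] dx -0.0 dy 0.0 dz 11.0 roll 0.000
[603.0, -63.0, 139.0, -125.8] dx 0.8 dy -0.2 dz 11.0 roll 0.000
```

Call:
{"fn": "move_arm", "kwargs": {
  "rows": [
    {"dx":40,"dy":-22,"dz":0,"roll":-0.18,"hand":15},
    {"dx":84.3,"dy":-46.2,"dz":0,"roll":-0.36,"hand":15},
    {"dx":84.3,"dy":-46.2,"dz":0,"roll":-0.54,"hand":15},
    {"dx":84.3,"dy":-46.2,"dz":0,"roll":-0.72,"hand":15},
    {"dx":84.3,"dy":-46.2,"dz":0,"roll":-0.9,"hand":15},
    {"dx":84.3,"dy":-46.2,"dz":0,"roll":-1.08,"hand":15},
    {"dx":84.3,"dy":-46.2,"dz":0,"roll":-1.26,"hand":15},
    {"dx":84.3,"dy":-46.2,"dz":10,"roll":-1.44,"hand":15},
    {"dx":84.3,"dy":-46.2,"dz":25,"roll":-1.62,"hand":15},
    {"dx":84.3,"dy":-46.2,"dz":40,"roll":-1.8,"hand":15}
  ]
}}

```text
t: 16.55
position: [603.4, -62.0, 149.9]
ee_rot: [-1.017, 2.972, -0.0]
force: [0.4, -0.1, -0.8]
gripper_width: 0.293
grasp_force: 60.3
```

Call:
{"fn": "move_arm", "kwargs": {
  "rows": [
    {"dx":0,"dy":0,"dz":0,"roll":-0.15,"hand":15},
    {"dx":0,"dy":0,"dz":0,"roll":-0.294,"hand":15},
    {"dx":0,"dy":0,"dz":3,"roll":-0.294,"hand":15},
    {"dx":0,"dy":0,"dz":6,"roll":-0.294,"hand":15},
    {"dx":0,"dy":0,"dz":8,"roll":-0.294,"hand":15},
    {"dx":0,"dy":0,"dz":10,"roll":-0.294,"hand":15},
    {"dx":0,"dy":0,"dz":12,"roll":-0.294,"hand":15},
    {"dx":0,"dy":0,"dz":12,"roll":-0.294,"hand":15}
  ]
}}

```text
t: 17.55
position: [603.4, -62.0, 137.9]
ee_rot: [-1.43, 2.797, 0.0]
force: [-0.3, -0.6, -2.1]
gripper_width: 0.289
grasp_force: 60.1
```

```bash
python3 go.py
```

```text
t 17.55 pos [603.4 -62.  137.9] th -125.8 j6 -60.0 F [-0.3 -0.6 -2.1] Tz [ 0.05 -0.12  0.01] w 24.7 gf 60.1
```

Call:
{"fn": "move_arm", "kwargs": {
  "rows": [
    {"dx":0,"dy":0,"dz":2,"roll":0,"hand":15},
    {"dx":0,"dy":0,"dz":4,"roll":0,"hand":15},
    {"dx":0,"dy":0,"dz":6,"roll":0,"hand":15},
    {"dx":0,"dy":0,"dz":8,"roll":0,"hand":15},
    {"dx":0,"dy":0,"dz":10,"roll":0,"hand":15},
    {"dx":0,"dy":0,"dz":10,"roll":0,"hand":15}
  ]
}}

```text
t: 18.3
position: [604.5, -61.9, 130.7]
ee_rot: [-1.428, 2.794, -0.003]
force: [-2.6, 0.7, 12.7]
gripper_width: 0.29
grasp_force: 61.8
```

```bash
python3 go.py
```

```text
t 18.3 pos [604.5 -61.9 130.7] th -125.8 j6 -60.0 F [-2.6  0.7 12.7] Tz [ 0.28  0.62 -0.07] w 24.8 gf 61.8
```

Call:
{"fn": "move_arm", "kwargs": {
  "rows": [
    {"dx":0,"dy":0,"dz":0,"roll":0.1,"hand":15},
    {"dx":0,"dy":0,"dz":0,"roll":0.2,"hand":15},
    {"dx":0,"dy":0,"dz":0,"roll":0.3,"hand":15},
    {"dx":0,"dy":0,"dz":0,"roll":0.4,"hand":15},
    {"dx":0,"dy":0,"dz":0,"roll":0.5,"hand":15},
    {"dx":0,"dy":0,"dz":0,"roll":0.6,"hand":15}
  ]
}}

```text
t: 19.05
position: [604.9, -61.2, 130.0]
ee_rot: [-0.535, 3.091, 0.001]
force: [0.4, 2.0, 7.5]
gripper_width: 0.287
grasp_force: 61.2
```

```bash
python3 go.py
```

```text
t 19.05 pos [604.9 -61.2 130. ] th -160.4 j6 -25.0 F [0.4 2.  7.5] Tz [0.75 0.03 0.09] w 24.5 gf 61.2
```

Call:
{"fn": "move_arm", "kwargs": {
  "rows": [
    {"dx":-1.5,"dy":1.8,"dz":1,"roll":0,"hand":15},
    {"dx":-1.5,"dy":1.8,"dz":2,"roll":0,"hand":15},
    {"dx":-1.8,"dy":1.9,"dz":2,"roll":0.1,"hand":15},
    {"dx":-2.2,"dy":1.9,"dz":3,"roll":0.2,"hand":15},
    {"dx":-2.5,"dy":2.0,"dz":3,"roll":0.3,"hand":15},
    {"dx":-2.8,"dy":2.1,"dz":3,"roll":0.4,"hand":15}
  ]
}}

```text
t: 19.8
position: [605.8, -59.6, 125.4]
ee_rot: [0.091, 3.139, -0.002]
force: [0.7, -1.0, -1.5]
gripper_width: 0.288
grasp_force: 60.3
```

```bash
python3 go.py
```

```text
t 19.8 pos [605.8 -59.6 125.4] th 176.7 j6 -2.0 F [ 0.7 -1.  -1.5] Tz [-0.28 -0.26  0.  ] w 24.6 gf 60.3
```

Call:
{"fn": "move_arm", "kwargs": {
  "rows": [
    {"dx":0,"dy":0,"dz":2,"roll":0,"hand":15},
    {"dx":0,"dy":0,"dz":4,"roll":0,"hand":15},
    {"dx":0,"dy":0,"dz":6,"roll":0,"hand":15},
    {"dx":0,"dy":0,"dz":8,"roll":0,"hand":15}
  ]
}}

```text
t: 20.3
position: [607.7, -59.6, 120.9]
ee_rot: [0.084, 3.134, -0.001]
force: [-1.3, -0.9, 23.4]
gripper_width: 0.284
grasp_force: 63.2
```

```bash
python3 go.py
```

```text
t 20.3 pos [607.7 -59.6 120.9] th 176.9 j6 -3.0 F [-1.3 -0.9 23.4] Tz [-0.19  0.77 -0.05] w 24.2 gf 63.2
```

Call:
{"fn": "move_arm", "kwargs": {
  "rows": [
    {"dx":0,"dy":0,"dz":-3.5,"roll":0,"hand":15},
    {"dx":0,"dy":0,"dz":-3.5,"roll":0,"hand":40},
    {"dx":0,"dy":0,"dz":-3.5,"roll":0,"hand":40},
    {"dx":-1.3,"dy":-1.9,"dz":-3.5,"roll":0,"hand":40},
    {"dx":-1.3,"dy":-1.9,"dz":-3.5,"roll":0,"hand":40},
    {"dx":-1.3,"dy":-1.9,"dz":-3.5,"roll":0,"hand":15},
    {"dx":-1.3,"dy":-1.9,"dz":-3.5,"roll":0,"hand":15},
    {"dx":-1.3,"dy":-1.9,"dz":-3.5,"roll":0,"hand":15},
    {"dx":-1.3,"dy":-1.9,"dz":-3.5,"roll":0,"hand":15}
  ]
}}

```text
t: 21.42
position: [606.4, -61.3, 120.5]
ee_rot: [0.086, 3.14, -0.001]
force: [0.4, -2.1, 0.9]
gripper_width: 0.289
grasp_force: 59.8
```

```bash
python3 go.py
```

```text
t 21.43 pos [606.4 -61.3 120.5] th 176.9 j6 -3.0 F [ 0.4 -2.1  0.9] Tz [-0.34  0.08  0.  ] w 24.6 gf 59.8
```

Call:
{"fn": "move_arm", "kwargs": {
  "rows": [
    {"dx":0,"dy":-0.6,"dz":0,"roll":0.12,"hand":15},
    {"dx":0,"dy":-0.6,"dz":0,"roll":0.24,"hand":15},
    {"dx":0,"dy":-0.6,"dz":0,"roll":0.36,"hand":15},
    {"dx":0,"dy":-0.6,"dz":0,"roll":0.48,"hand":15},
    {"dx":0,"dy":-0.6,"dz":0,"roll":0.6,"hand":15}
  ]
}}

```text
t: 22.05
position: [606.7, -61.2, 120.2]
ee_rot: [1.015, 2.973, 0.002]
force: [1.0, -0.0, -2.1]
gripper_width: 0.289
grasp_force: 59.4
```

```bash
python3 go.py
```

```text
t 22.05 pos [606.7 -61.2 120.2] th 142.3 j6 32.0 F [ 1.  -0.  -2.1] Tz [ 0.   -0.36  0.1 ] w 24.7 gf 59.4
```

Call:
{"fn": "move_arm", "kwargs": {
  "rows": [
    {"dx":0,"dy":0,"dz":0.2,"roll":0.12,"hand":15},
    {"dx":0,"dy":0,"dz":0.4,"roll":0.24,"hand":15},
    {"dx":0,"dy":0,"dz":0.6,"roll":0.36,"hand":15},
    {"dx":0,"dy":0,"dz":0.8,"roll":0.48,"hand":15},
    {"dx":0,"dy":0,"dz":1,"roll":0.6,"hand":15}
  ]
}}

```text
t: 22.68
position: [607.5, -61.3, 119.3]
ee_rot: [1.848, 2.539, 0.003]
force: [1.9, -0.3, -3.3]
gripper_width: 0.29
grasp_force: 59.4
```

```bash
python3 go.py
```

```text
t 22.68 pos [607.5 -61.3 119.3] th 107.9 j6 66.0 F [ 1.9 -0.3 -3.3] Tz [-0.06 -0.65  0.11] w 24.8 gf 59.4
```

Call:
{"fn": "move_arm", "kwargs": {
  "rows": [
    {"dx":0,"dy":0,"dz":0.2,"roll":0.12,"hand":15},
    {"dx":0,"dy":0,"dz":0.4,"roll":0.24,"hand":15},
    {"dx":0,"dy":0,"dz":0.6,"roll":0.36,"hand":15},
    {"dx":0,"dy":0,"dz":0.8,"roll":0.48,"hand":15},
    {"dx":0,"dy":0,"dz":1,"roll":0.6,"hand":15}
  ]
}}

```text
t: 23.3
position: [608.0, -61.9, 118.5]
ee_rot: [2.515, 1.879, 0.003]
force: [2.3, -1.9, -1.6]
gripper_width: 0.29
grasp_force: 59.4
```

```bash
python3 go.py
```

```text
t 23.3 pos [608.  -61.9 118.5] th 73.5 j6 101.0 F [ 2.3 -1.9 -1.6] Tz [-0.45 -0.83  0.1 ] w 24.8 gf 59.4
```

Call:
{"fn": "move_arm", "kwargs": {
  "rows": [
    {"dx":-0.7,"dy":1.2,"dz":0.2,"roll":0.12,"hand":15},
    {"dx":-0.7,"dy":1.2,"dz":0.4,"roll":0.24,"hand":15},
    {"dx":-0.7,"dy":1.2,"dz":0.6,"roll":0.36,"hand":15},
    {"dx":-0.7,"dy":1.2,"dz":0.8,"roll":0.48,"hand":15},
    {"dx":-0.7,"dy":1.2,"dz":1,"roll":0.6,"hand":15}
  ]
}}

```text
t: 23.92
position: [608.5, -62.9, 118.0]
ee_rot: [2.958, 1.054, 0.003]
force: [0.9, -1.5, 1.1]
gripper_width: 0.286
grasp_force: 59.9
```

```bash
python3 go.py
```

```text
t 23.93 pos [608.5 -62.9 118. ] th 39.2 j6 135.0 F [ 0.9 -1.5  1.1] Tz [-0.42 -0.37  0.27] w 24.4 gf 59.9
```

Call:
{"fn": "move_arm", "kwargs": {
  "rows": [
    {"dx":0,"dy":0,"dz":0.2,"roll":0.12,"hand":15},
    {"dx":0,"dy":0,"dz":0.4,"roll":0.24,"hand":15},
    {"dx":0,"dy":0,"dz":0.6,"roll":0.36,"hand":15},
    {"dx":0,"dy":0,"dz":0.8,"roll":0.48,"hand":15}
  ]
}}

```text
t: 24.42
position: [608.5, -63.0, 117.9]
ee_rot: [3.124, 0.318, 0.004]
force: [0.6, -1.3, 5.5]
gripper_width: 0.289
grasp_force: 60.4
```

```bash
python3 go.py
```

```text
t 24.43 pos [608.5 -63.  117.9] th 11.6 j6 162.0 F [ 0.6 -1.3  5.5] Tz [-0.36  0.01  0.05] w 24.7 gf 60.4
```

Call:
{"fn": "move_arm", "kwargs": {
  "rows": [
    {"dx":0,"dy":0,"dz":-1.5,"roll":-0.05,"hand":45},
    {"dx":0,"dy":0,"dz":-1.5,"roll":-0.05,"hand":45},
    {"dx":0,"dy":0,"dz":-1.5,"roll":-0.18,"hand":45},
    {"dx":0,"dy":0,"dz":-1.5,"roll":-0.36,"hand":45},
    {"dx":0,"dy":0,"dz":-1.5,"roll":-0.54,"hand":45},
    {"dx":0,"dy":0,"dz":-1.5,"roll":-0.72,"hand":45},
    {"dx":0,"dy":0,"dz":-1.5,"roll":-0.9,"hand":45},
    {"dx":0,"dy":0,"dz":-1.5,"roll":-1.08,"hand":45},
    {"dx":0,"dy":0,"dz":-1.5,"roll":-1.26,"hand":45},
    {"dx":0,"dy":0,"dz":-1.5,"roll":-1.44,"hand":45}
  ]
}}

```text
t: 25.68
position: [607.2, -62.4, 118.0]
ee_rot: [-2.129, -2.309, -0.0]
force: [0.2, -0.6, 0.5]
gripper_width: 0.529
grasp_force: 0.0
```

Call:
{"fn": "move_arm", "kwargs": {
  "rows": [
    {"dx":0,"dy":0,"dz":0,"roll":-0.18,"hand":45},
    {"dx":0,"dy":0,"dz":0,"roll":-0.36,"hand":45},
    {"dx":0,"dy":0,"dz":0,"roll":-0.54,"hand":45},
    {"dx":0,"dy":0,"dz":0,"roll":-0.72,"hand":45},
    {"dx":0,"dy":0,"dz":0,"roll":-0.9,"hand":45},
    {"dx":0,"dy":0,"dz":0,"roll":-1.08,"hand":45},
    {"dx":0,"dy":0,"dz":0,"roll":-1.26,"hand":45},
    {"dx":0,"dy":0,"dz":0,"roll":-1.44,"hand":45},
    {"dx":0,"dy":0,"dz":0,"roll":-1.62,"hand":45},
    {"dx":0,"dy":0,"dz":0,"roll":-1.702,"hand":45}
  ]
}}

```text
t: 26.92
position: [607.2, -62.5, 118.0]
ee_rot: [0.329, -3.124, -0.001]
force: [-0.0, 0.9, -0.4]
gripper_width: 0.524
grasp_force: 0.0
```

Call:
{"fn": "move_arm", "kwargs": {
  "rows": [
    {"dx":0,"dy":0,"dz":0,"roll":0,"hand":15},
    {"dx":0,"dy":0,"dz":0,"roll":0,"hand":15},
    {"dx":0,"dy":0,"dz":0,"roll":0,"hand":15},
    {"dx":0,"dy":0,"dz":0,"roll":0,"hand":15},
    {"dx":0,"dy":0,"dz":0,"roll":0,"hand":15}
  ]
}}

```text
t: 27.55
position: [607.3, -62.6, 118.2]
ee_rot: [-0.325, 3.125, 0.0]
force: [-0.1, 1.4, 1.4]
gripper_width: 0.287
grasp_force: 59.5
```

```bash
python3 go.py; python3 - <<'E'
from fit import *
im=vision.camera("side");cv2.imwrite("pics/s5.png",zoom("side",im,(608,-62,95),28,12))
E
```

```text
t 27.55 pos [607.3 -62.6 118.2] th -168.1 j6 -18.0 F [-0.1  1.4  1.4] Tz [ 0.14  0.06 -0.01] w 24.5 gf 59.5
```

View pics/s5.png

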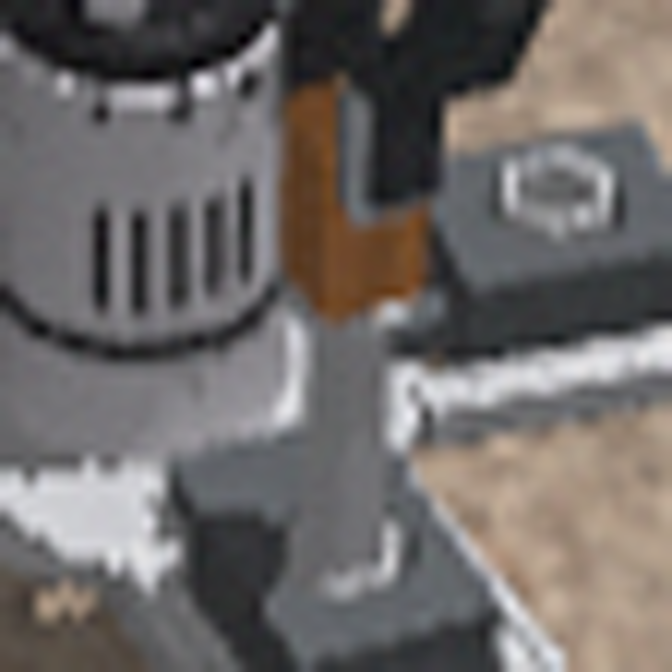

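Call:
{"fn": "move_arm", "kwargs": {
  "rows": [
    {"dx":0,"dy":0,"dz":0.3,"roll":0.1,"hand":15},
    {"dx":0,"dy":0,"dz":0.6,"roll":0.2,"hand":15},
    {"dx":0,"dy":0,"dz":0.6,"roll":0.3,"hand":15},
    {"dx":0,"dy":0,"dz":0.6,"roll":0.4,"hand":15}
  ]
}}

```text
t: 28.1
position: [607.4, -63.1, 118.1]
ee_rot: [0.306, 3.126, -0.002]
force: [-1.0, 0.1, 2.7]
gripper_width: 0.287
grasp_force: 59.8
```

```bash
python3 go.py
```

```text
t 28.1 pos [607.4 -63.1 118.1] th 168.8 j6 5.0 F [-1.   0.1  2.7] Tz [-0.09  0.28  0.56] w 24.5 gf 59.8
```

Call:
{"fn": "move_arm", "kwargs": {
  "rows": [
    {"dx":0,"dy":0,"dz":0,"roll":0.08,"hand":15},
    {"dx":0,"dy":0,"dz":0,"roll":0.14,"hand":15}
  ]
}}

```text
t: 28.35
position: [607.6, -63.1, 118.4]
ee_rot: [0.523, 3.097, -0.001]
force: [-1.1, 0.1, 5.0]
gripper_width: 0.291
grasp_force: 59.9
```

```bash
python3 go.py
```

```text
t 28.35 pos [607.6 -63.1 118.4] th 160.8 j6 13.0 F [-1.1  0.1  5. ] Tz [-0.03  0.37 -0.11] w 24.9 gf 59.9
```

Call:
{"fn": "move_arm", "kwargs": {
  "rows": [
    {"dx":0,"dy":0,"dz":-0.7,"roll":-0.14,"hand":40},
    {"dx":0,"dy":0,"dz":-0.7,"roll":-0.14,"hand":40},
    {"dx":0,"dy":0,"dz":-0.7,"roll":-0.14,"hand":40},
    {"dx":0,"dy":0,"dz":-0.7,"roll":-0.14,"hand":15},
    {"dx":0,"dy":0,"dz":-0.7,"roll":-0.14,"hand":15},
    {"dx":0,"dy":0,"dz":-0.7,"roll":-0.14,"hand":15},
    {"dx":0,"dy":0,"dz":-0.7,"roll":-0.14,"hand":15}
  ]
}}

```text
t: 29.22
position: [607.5, -62.9, 118.6]
ee_rot: [0.303, 3.126, -0.001]
force: [0.3, -1.1, 4.2]
gripper_width: 0.307
grasp_force: 54.4
```

```bash
python3 go.py; python3 - <<'E'
from fit import *
for nm,X in(("right",(607.9,-62.4,39)),("far",(687.9,44.9,41))):
  for c in("side","top"):
    im=cv2.cvtColor(cv2.imread(f"pics/{c}0.png"),6).astype(np.float32)
    best=[]
    A=np.radians(np.arange(0,360,5));Rr=np.arange(9,19,.5)
    # recentre: weighted centroid of bright ring
    cx=np.array(X,float)
    for it in range(6):
        P=np.array([[cx+[q*np.cos(a),q*np.sin(a),0] for q in Rr] for a in A])
        uv=np.array([[proj(c,p) for p in row] for row in P]).astype(np.float32)
        V=cv2.remap(im,uv[...,0],uv[...,1],cv2.INTER_CUBIC);W=np.clip(V-105,0,None)
        rr=(W*Rr).sum(1)/(W.sum(1)+1e-3)
        cx[:2]+=np.array([(rr*np.cos(A)).mean(),(rr*np.sin(A)).mean()])
    F=(rr*np.exp(-6j*A)).mean();print(nm,c,cx.round(1),"vertex yaw",round(float(np.degrees(-np.angle(F))/6*1)%60,1),abs(F).round(2),"flat",round(float(np.degrees(-np.angle(F))/6+30)%60,1))
E
```

```text
t 29.23 pos [607.5 -62.9 118.6] th 168.9 j6 5.0 F [ 0.3 -1.1  4.2] Tz [-0.28  0.09 -0.04] w 26.2 gf 54.4
right side [609.1 -62.3  39. ] vertex yaw 37.6 0.19 flat 7.6
right top [606.9 -62.   39. ] vertex yaw 32.8 0.15 flat 2.8
far side [689.4  44.8  41. ] vertex yaw 13.7 0.21 flat 43.7
far top [687.5  45.9  41. ] vertex yaw 11.1 0.17 flat 41.1
```

Call:
{"fn": "move_arm", "kwargs": {
  "rows": [
    {"dx":0,"dy":0,"dz":-1,"roll":0,"hand":15},
    {"dx":0,"dy":0,"dz":-1,"roll":0,"hand":15},
    {"dx":0,"dy":0,"dz":-1,"roll":0,"hand":15}
  ]
}}

```text
t: 29.6
position: [607.0, -62.8, 118.8]
ee_rot: [-0.302, -3.126, 0.001]
force: [-0.3, -1.0, -2.7]
gripper_width: 0.305
grasp_force: 54.3
```

```bash
python3 go.py 690,46,190,-65 687.5,44.5,160,-65
```

```text
t 29.6 pos [607.  -62.8 118.8] th 168.9 j6 5.0 F [-0.3 -1.  -2.7] Tz [-0.4  -0.05 -0.06] w 26.0 gf 54.3
690,46,190,-65 -> [-60.5 122.7 -71.3] roll -2.2
687.5,44.5,160,-65 -> [-58.4 120.7 -41.3] roll -2.2
```

Call:
{"fn": "move_arm", "kwargs": {
  "rows": [
    {"dx":0,"dy":0,"dz":0,"roll":0,"hand":40},
    {"dx":0,"dy":0,"dz":0,"roll":-0.15,"hand":40},
    {"dx":0,"dy":0,"dz":0,"roll":-0.15,"hand":40},
    {"dx":0,"dy":0,"dz":0,"roll":-0.15,"hand":15},
    {"dx":0,"dy":0,"dz":0,"roll":-0.15,"hand":15},
    {"dx":0,"dy":0,"dz":0,"roll":-0.15,"hand":15},
    {"dx":0,"dy":0,"dz":0,"roll":-0.15,"hand":15},
    {"dx":0,"dy":0,"dz":0,"roll":-0.15,"hand":15}
  ]
}}

```text
t: 30.6
position: [607.8, -62.8, 119.9]
ee_rot: [0.068, 3.14, -0.0]
force: [-0.0, -1.2, 5.8]
gripper_width: 0.317
grasp_force: 59.4
```

```bash
python3 go.py 690,46,190,-65 687.5,44.5,160,-65
```

```text
t 30.6 pos [607.8 -62.8 119.9] th 177.5 j6 -3.0 F [-0.  -1.2  5.8] Tz [-0.08  0.16 -0.07] w 27.1 gf 59.4
690,46,190,-65 -> [-77.5 112.2 -70. ] roll -2.05
687.5,44.5,160,-65 -> [-75.1 110.6 -40. ] roll -2.05
```

Call:
{"fn": "move_arm", "kwargs": {
  "rows": [
    {"dx":0,"dy":0,"dz":0,"roll":0,"hand":40},
    {"dx":0,"dy":0,"dz":-0.5,"roll":0.15,"hand":40},
    {"dx":0,"dy":0,"dz":-0.5,"roll":0.3,"hand":40},
    {"dx":0,"dy":0,"dz":-0.5,"roll":0.3,"hand":15},
    {"dx":0,"dy":0,"dz":-0.5,"roll":0.3,"hand":15},
    {"dx":0,"dy":0,"dz":-0.5,"roll":0.3,"hand":15},
    {"dx":0,"dy":0,"dz":-0.5,"roll":0.3,"hand":15},
    {"dx":0,"dy":0,"dz":-0.5,"roll":0.3,"hand":15}
  ]
}}

```text
t: 31.6
position: [606.9, -62.8, 119.4]
ee_rot: [-0.535, -3.095, 0.0]
force: [-1.4, -0.6, -1.1]
gripper_width: 0.289
grasp_force: 58.0
```

```bash
python3 go.py
```

```text
t 31.6 pos [606.9 -62.8 119.4] th 160.4 j6 14.0 F [-1.4 -0.6 -1.1] Tz [-0.21  0.18  0.01] w 24.7 gf 58.0
```

Flush at th ≈ 160. Turn further to test the stop.

Call:
{"fn": "move_arm", "kwargs": {
  "rows": [
    {"dx":0,"dy":0,"dz":1,"roll":0.08,"hand":15},
    {"dx":0,"dy":0,"dz":1,"roll":0.16,"hand":15},
    {"dx":0,"dy":0,"dz":1,"roll":0.22,"hand":15}
  ]
}}

```text
t: 31.98
position: [607.1, -62.7, 119.1]
ee_rot: [-0.874, -3.017, 0.0]
force: [-1.5, -0.3, 1.2]
gripper_width: 0.29
grasp_force: 57.6
```

```bash
python3 go.py
```

```text
t 31.98 pos [607.1 -62.7 119.1] th 147.7 j6 26.0 F [-1.5 -0.3  1.2] Tz [-0.24  0.46 -0.04] w 24.7 gf 57.6
```

Call:
{"fn": "move_arm", "kwargs": {
  "rows": [
    {"dx":0,"dy":0,"dz":0,"roll":0.08,"hand":15},
    {"dx":0,"dy":0,"dz":0,"roll":0.16,"hand":15}
  ]
}}

```text
t: 32.22
position: [607.0, -62.5, 118.9]
ee_rot: [-1.114, -2.937, -0.0]
force: [-1.6, -0.9, 0.3]
gripper_width: 0.292
grasp_force: 58.6
```

```bash
python3 go.py
```

```text
t 32.23 pos [607.  -62.5 118.9] th 138.5 j6 36.0 F [-1.6 -0.9  0.3] Tz [-0.13  0.33  0.06] w 24.9 gf 58.6
```

Call:
{"fn": "move_arm", "kwargs": {
  "rows": [
    {"dx":0,"dy":0,"dz":0,"roll":0.1,"hand":15},
    {"dx":0,"dy":0,"dz":0.3,"roll":0.2,"hand":15},
    {"dx":0,"dy":0,"dz":0.5,"roll":0.3,"hand":15}
  ]
}}

```text
t: 32.6
position: [607.5, -62.4, 118.8]
ee_rot: [1.541, 2.737, 0.001]
force: [-0.5, 0.3, 3.2]
gripper_width: 0.292
grasp_force: 58.8
```

```bash
python3 go.py
```

```text
t 32.6 pos [607.5 -62.4 118.8] th 121.2 j6 53.0 F [-0.5  0.3  3.2] Tz [0.03 0.41 0.07] w 24.9 gf 58.8
```

Call:
{"fn": "move_arm", "kwargs": {
  "rows": [
    {"dx":0,"dy":0,"dz":0,"roll":0.1,"hand":15},
    {"dx":0,"dy":0,"dz":0.3,"roll":0.2,"hand":15}
  ]
}}

```text
t: 32.85
position: [607.4, -62.3, 118.8]
ee_rot: [1.806, 2.571, 0.001]
force: [-1.8, 0.7, 4.9]
gripper_width: 0.292
grasp_force: 62.1
```

```bash
python3 go.py
```

```text
t 32.85 pos [607.4 -62.3 118.8] th 109.8 j6 64.0 F [-1.8  0.7  4.9] Tz [0.1  0.54 0.31] w 24.9 gf 62.1
```

Call:
{"fn": "move_arm", "kwargs": {
  "rows": [
    {"dx":0,"dy":0,"dz":0,"roll":0.06,"hand":15},
    {"dx":0,"dy":0,"dz":0,"roll":0.1,"hand":15}
  ]
}}

```text
t: 33.1
position: [607.4, -62.2, 118.8]
ee_rot: [-1.929, -2.48, -0.002]
force: [-1.0, -0.0, 3.8]
gripper_width: 0.293
grasp_force: 64.3
```

```bash
python3 go.py
```

```text
t 33.1 pos [607.4 -62.2 118.8] th 104.2 j6 70.0 F [-1.  -0.   3.8] Tz [0.1  0.55 0.59] w 25.0 gf 64.3
```

Call:
{"fn": "move_arm", "kwargs": {
  "rows": [
    {"dx":0,"dy":0,"dz":0,"roll":0.06,"hand":15},
    {"dx":0,"dy":0,"dz":0,"roll":0.1,"hand":15}
  ]
}}

```text
t: 33.35
position: [607.4, -62.1, 118.8]
ee_rot: [-2.051, -2.38, -0.002]
force: [-1.5, 0.2, 3.3]
gripper_width: 0.294
grasp_force: 59.9
```

```bash
python3 go.py
```

```text
t 33.35 pos [607.4 -62.1 118.8] th 98.5 j6 76.0 F [-1.5  0.2  3.3] Tz [0.09 0.43 0.17] w 25.1 gf 59.9
```

Call:
{"fn": "move_arm", "kwargs": {
  "rows": [
    {"dx":0,"dy":0,"dz":-0.7,"roll":-0.15,"hand":15},
    {"dx":0,"dy":0,"dz":-0.7,"roll":-0.15,"hand":36},
    {"dx":0,"dy":0,"dz":-0.7,"roll":-0.15,"hand":36},
    {"dx":0,"dy":0,"dz":-0.7,"roll":-0.15,"hand":15},
    {"dx":0,"dy":0,"dz":-0.7,"roll":-0.15,"hand":15},
    {"dx":0,"dy":0,"dz":-0.7,"roll":-0.15,"hand":15},
    {"dx":0,"dy":0,"dz":-0.7,"roll":-0.15,"hand":15}
  ]
}}

```text
t: 34.22
position: [607.6, -62.7, 119.1]
ee_rot: [1.867, 2.526, 0.001]
force: [-0.7, 0.6, 3.9]
gripper_width: 0.289
grasp_force: 57.2
```

```bash
python3 go.py 610,-63,172,107
```

```text
t 34.23 pos [607.6 -62.7 119.1] th 107.1 j6 67.0 F [-0.7  0.6  3.9] Tz [ 0.04  0.1  -0.03] w 24.7 gf 57.2
610,-63,172,107 -> [ -1.    2.2 -52.9] roll 0.001
```

Call:
{"fn": "move_arm", "kwargs": {
  "rows": [
    {"dx":0,"dy":0,"dz":-30,"roll":0,"hand":15},
    {"dx":0,"dy":0,"dz":-60,"roll":0,"hand":15},
    {"dx":0,"dy":0,"dz":-60,"roll":0,"hand":15},
    {"dx":20,"dy":27,"dz":-60,"roll":-0.18,"hand":15},
    {"dx":40,"dy":54,"dz":-60,"roll":-0.36,"hand":15},
    {"dx":60,"dy":81,"dz":-60,"roll":-0.54,"hand":15},
    {"dx":79.1,"dy":107.8,"dz":-60,"roll":-0.72,"hand":15},
    {"dx":79.1,"dy":107.8,"dz":-60,"roll":-0.9,"hand":15},
    {"dx":79.1,"dy":107.8,"dz":-60,"roll":-1.08,"hand":15},
    {"dx":79.1,"dy":107.8,"dz":-60,"roll":-1.26,"hand":15}
  ]
}}

```text
t: 35.48
position: [686.2, 44.8, 176.3]
ee_rot: [-0.01, -3.138, 0.0]
force: [-0.3, 0.3, -1.8]
gripper_width: 0.282
grasp_force: 70.9
```

Call:
{"fn": "move_arm", "kwargs": {
  "rows": [
    {"dx":0,"dy":0,"dz":0,"roll":-0.18,"hand":15},
    {"dx":0,"dy":0,"dz":0,"roll":-0.36,"hand":15},
    {"dx":0,"dy":0,"dz":0,"roll":-0.54,"hand":15},
    {"dx":0,"dy":0,"dz":0,"roll":-0.72,"hand":15},
    {"dx":0,"dy":0,"dz":0,"roll":-0.9,"hand":15},
    {"dx":0,"dy":0,"dz":0,"roll":-1.08,"hand":15},
    {"dx":0,"dy":0,"dz":0,"roll":-1.26,"hand":15},
    {"dx":0,"dy":0,"dz":0,"roll":-1.44,"hand":15},
    {"dx":0,"dy":0,"dz":0,"roll":-1.62,"hand":15},
    {"dx":0,"dy":0,"dz":0,"roll":-1.8,"hand":15}
  ]
}}

```text
t: 36.72
position: [686.1, 44.5, 176.4]
ee_rot: [2.452, -1.96, -0.004]
force: [-0.0, -1.0, -1.5]
gripper_width: 0.282
grasp_force: 70.9
```

Call:
{"fn": "move_arm", "kwargs": {
  "rows": [
    {"dx":0,"dy":0,"dz":10,"roll":-0.081,"hand":15},
    {"dx":0,"dy":0,"dz":20,"roll":-0.081,"hand":15},
    {"dx":0,"dy":0,"dz":27,"roll":-0.081,"hand":15},
    {"dx":0,"dy":0,"dz":27,"roll":-0.081,"hand":15}
  ]
}}

```text
t: 37.22
position: [686.3, 44.5, 150.3]
ee_rot: [2.524, -1.868, -0.003]
force: [-0.1, 0.1, -1.8]
gripper_width: 0.287
grasp_force: 70.9
```

```bash
python3 look.py f; python3 go.py 687.5,44.5,148,-73
python3 - <<'E'
from fit import *
z=cv2.imread("pics/l_f.png");a=cv2.imread("pics/side0.png")
X=(687.5,44.5,50);cv2.imwrite("pics/f.png",cv2.resize(np.hstack([zoom("side",z,X,16,18),zoom("side",a,X,16,18)]),(800,400)))
E
```

```text
[686.3  44.5 150.3] -73.0 [309.  201.9] [310.5 174.6]
net 0.59 [308.7, 201.9]
t 37.33 pos [687.2  44.6 151.7] th -73.0 j6 -103.0 F [ 0.4 -0.4 -1.8] Tz [-0.02 -0.01  0.  ] w 24.4 gf 70.9
687.5,44.5,148,-73 -> [ 0.2 -0.3  3.7] roll 0.0
```

View pics/f.png

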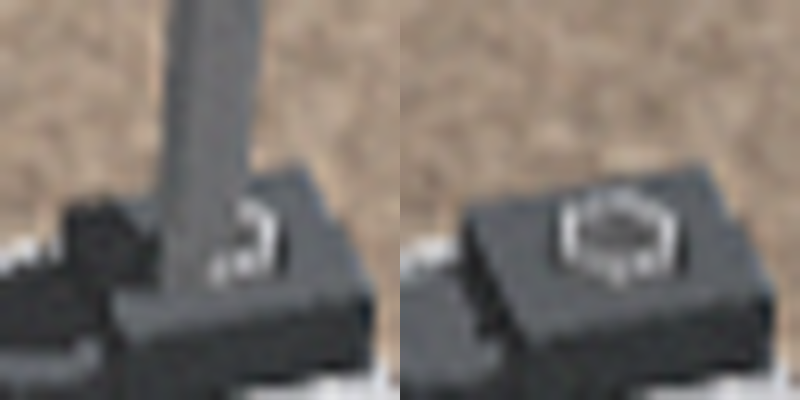

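```bash
python3 - <<'E'
from fit import *
z=cv2.imread("pics/l_f.png");a=cv2.imread("pics/side0.png")
for v in range(196,212): print(v,[tuple(int(k) for k in z[v,u,::2]) for u in range(302,318)], [int(a[v,u].mean()) for u in range(302,318)])
E
```

```text
196 [(127, 162), (134, 171), (142, 182), (135, 163), (94, 93), (95, 89), (108, 107), (110, 107), (108, 107), (110, 106), (117, 112), (132, 158), (133, 170), (133, 168), (138, 174), (144, 182)] [135, 145, 151, 155, 155, 143, 140, 143, 152, 152, 148, 146, 139, 142, 148, 153]
197 [(128, 164), (127, 161), (122, 160), (114, 137), (93, 91), (98, 94), (112, 109), (111, 107), (109, 104), (112, 107), (116, 111), (148, 183), (137, 175), (132, 165), (132, 157), (142, 172)] [138, 136, 131, 136, 136, 131, 129, 153, 164, 169, 164, 159, 146, 141, 140, 148]
198 [(122, 162), (123, 157), (120, 155), (107, 124), (93, 91), (97, 91), (107, 105), (112, 108), (110, 106), (113, 111), (114, 108), (129, 155), (125, 146), (116, 130), (113, 118), (129, 137)] [137, 130, 129, 130, 129, 129, 125, 139, 145, 149, 144, 136, 123, 114, 110, 126]
199 [(128, 168), (124, 161), (124, 154), (104, 120), (90, 87), (98, 91), (107, 104), (111, 108), (110, 107), (112, 110), (116, 111), (105, 94), (102, 94), (103, 95), (100, 90), (119, 103)] [140, 136, 131, 127, 126, 123, 113, 107, 103, 109, 99, 90, 91, 96, 92, 103]
200 [(116, 13
[... 2310 characters left out ...]
10, 101), (109, 100), (107, 99), (107, 98), (112, 104), (108, 101), (108, 99), (107, 100), (106, 100), (103, 95), (96, 89), (96, 88), (91, 83), (90, 80), (89, 82)] [96, 97, 94, 98, 96, 98, 97, 97, 97, 98, 94, 90, 90, 83, 80, 75]
210 [(93, 87), (107, 100), (108, 101), (109, 101), (106, 101), (102, 94), (98, 91), (97, 90), (92, 84), (88, 82), (81, 78), (71, 67), (71, 63), (67, 63), (57, 52), (59, 55)] [87, 99, 99, 100, 100, 92, 88, 85, 81, 80, 73, 63, 67, 61, 53, 51]
211 [(62, 58), (99, 91), (101, 92), (88, 83), (84, 77), (78, 72), (72, 67), (72, 64), (64, 59), (57, 52), (58, 55), (56, 52), (58, 52), (57, 52), (61, 56), (61, 54)] [54, 87, 90, 80, 80, 73, 62, 65, 60, 56, 53, 50, 53, 56, 55, 54]
```

Call:
{"fn": "move_arm", "kwargs": {
  "rows": [
    {"dx":0,"dy":0,"dz":-30,"roll":0,"hand":15},
    {"dx":0,"dy":0,"dz":-35,"roll":0,"hand":15},
    {"dx":0,"dy":0,"dz":-35,"roll":0,"hand":15},
    {"dx":0,"dy":0,"dz":-35,"roll":0,"hand":15}
  ]
}}

```text
t: 37.83
position: [686.6, 44.5, 185.7]
ee_rot: [2.525, -1.867, -0.002]
force: [-0.3, -1.0, -1.6]
gripper_width: 0.281
grasp_force: 71.0
```

```bash
cat > seg2.py <<'E'
from fit import *
from go import state
import sys
o,R,th=state();p=o["position"];im=vision.camera("side");cv2.imwrite(f"pics/m_{sys.argv[1]}.png",im)
u,v=proj("side",p-[0,0,103.7]);g=im[...,2].astype(float)-im[...,0]
print(p.round(1),th.round(1),(u.round(1),v.round(1)))
for row in range(int(v)-16,int(v)+12,1):
    a=int(u)-14;w=np.clip((20-g[row,a:a+28])/24,0,1);k=np.arange(28)+a
    i=np.flatnonzero(w>.5)
    if len(i): print(row,i[0]+a,i[-1]+a,round((w*k).sum()/w.sum(),1),round(w.sum(),1),end=" | ")
print()
E
python3 seg2.py a
```

```text
[686.6  44.5 185.7] -73.0 (np.float64(309.6), np.float64(192.1))
176 297 314 307.0 9.7 | 177 307 314 309.8 7.2 | 178 307 313 310.3 6.8 | 179 307 313 310.2 6.6 | 180 307 313 310.2 6.4 | 181 307 313 310.1 6.6 | 182 307 313 310.1 6.4 | 183 307 313 310.0 6.6 | 184 307 313 310.0 6.5 | 185 306 313 309.7 7.1 | 186 307 313 309.7 6.8 | 187 307 313 309.6 7.0 | 188 306 313 309.5 7.0 | 189 306 313 309.4 7.2 | 190 306 312 309.2 6.4 | 191 307 312 309.4 5.9 | 192 307 311 309.2 5.4 | 193 308 311 309.2 4.2 | 198 316 316 316.2 1.3 | 199 310 317 313.5 7.8 | 200 305 318 311.6 13.7 | 201 299 318 308.7 19.4 | 202 298 319 308.3 20.9 | 203 298 320 309.0 21.5 |
```

Call:
{"fn": "move_arm", "kwargs": {
  "rows": [
    {"dx":0,"dy":0,"dz":0,"roll":0.18,"hand":15},
    {"dx":0,"dy":0,"dz":0,"roll":0.36,"hand":15},
    {"dx":0,"dy":0,"dz":0,"roll":0.54,"hand":15},
    {"dx":0,"dy":0,"dz":0,"roll":0.72,"hand":15},
    {"dx":0,"dy":0,"dz":0,"roll":0.9,"hand":15},
    {"dx":0,"dy":0,"dz":0,"roll":1.08,"hand":15},
    {"dx":0,"dy":0,"dz":0,"roll":1.26,"hand":15},
    {"dx":0,"dy":0,"dz":0,"roll":1.44,"hand":15},
    {"dx":0,"dy":0,"dz":0,"roll":1.571,"hand":15},
    {"dx":0,"dy":0,"dz":0,"roll":1.571,"hand":15}
  ]
}}

```text
t: 39.12
position: [686.7, 44.6, 185.8]
ee_rot: [0.467, -3.105, -0.0]
force: [0.2, -0.3, -1.5]
gripper_width: 0.281
grasp_force: 71.0
```

```bash
python3 seg2.py b
```

```text
[686.7  44.6 185.8] -162.9 (np.float64(309.7), np.float64(192.0))
176 297 314 307.2 9.0 | 177 308 313 310.0 6.4 | 178 308 313 310.5 6.2 | 179 308 313 310.3 6.0 | 180 308 313 310.3 6.2 | 181 308 313 310.2 6.1 | 182 308 313 310.4 6.0 | 183 307 313 310.2 6.3 | 184 307 313 310.1 6.6 | 185 307 313 310.1 6.5 | 186 307 313 310.0 6.2 | 187 307 313 309.9 6.2 | 188 307 313 309.9 6.3 | 189 307 313 309.9 6.1 | 190 307 312 309.6 5.6 | 191 307 312 309.6 5.4 | 192 308 311 309.8 4.1 | 198 316 316 316.2 1.4 | 199 310 317 313.4 7.8 | 200 305 318 311.4 13.9 | 201 299 318 308.6 19.5 | 202 298 319 308.3 21.3 | 203 298 320 308.8 21.7 |
```

Call:
{"fn": "move_arm", "kwargs": {
  "rows": [
    {"dx":0,"dy":0,"dz":0,"roll":0.18,"hand":15},
    {"dx":0,"dy":0,"dz":0,"roll":0.36,"hand":15},
    {"dx":0,"dy":0,"dz":0,"roll":0.54,"hand":15},
    {"dx":0,"dy":0,"dz":0,"roll":0.72,"hand":15},
    {"dx":0,"dy":0,"dz":0,"roll":0.9,"hand":15},
    {"dx":0,"dy":0,"dz":0,"roll":1.08,"hand":15},
    {"dx":0,"dy":0,"dz":0,"roll":1.26,"hand":15},
    {"dx":0,"dy":0,"dz":0,"roll":1.44,"hand":15},
    {"dx":0,"dy":0,"dz":0,"roll":1.571,"hand":15},
    {"dx":0,"dy":0,"dz":0,"roll":1.571,"hand":15}
  ]
}}

```text
t: 40.42
position: [687.0, 44.6, 186.4]
ee_rot: [-1.864, -2.528, 0.001]
force: [1.0, 0.6, -1.4]
gripper_width: 0.283
grasp_force: 71.0
```

```bash
python3 seg2.py c
```

```text
[687.   44.6 186.4] 107.2 (np.float64(309.8), np.float64(191.9))
175 302 315 309.7 8.4 | 176 309 315 307.8 9.3 | 177 309 315 311.5 7.1 | 178 309 315 311.8 7.0 | 179 309 315 311.7 7.1 | 180 309 315 311.8 6.8 | 181 309 315 311.7 6.9 | 182 309 315 311.7 6.6 | 183 309 315 311.6 6.7 | 184 308 315 311.6 6.9 | 185 308 315 311.3 7.0 | 186 308 315 311.4 7.1 | 187 308 315 311.5 7.0 | 188 308 314 311.4 6.6 | 189 308 314 311.1 6.3 | 190 309 314 311.3 5.6 | 191 309 314 311.3 5.3 | 192 310 313 311.3 4.0 | 198 316 316 316.4 1.2 | 199 310 317 313.4 7.9 | 200 305 318 311.5 13.5 | 201 299 318 308.7 19.3 | 202 298 319 308.4 21.2 |
```

Call:
{"fn": "move_arm", "kwargs": {
  "rows": [
    {"dx":0.7,"dy":2.7,"dz":0,"roll":-0.18,"hand":15},
    {"dx":0.7,"dy":2.7,"dz":0,"roll":-0.36,"hand":15},
    {"dx":0.7,"dy":2.7,"dz":0,"roll":-0.54,"hand":15},
    {"dx":0.7,"dy":2.7,"dz":0,"roll":-0.72,"hand":15},
    {"dx":0.7,"dy":2.7,"dz":0,"roll":-0.9,"hand":15},
    {"dx":0.7,"dy":2.7,"dz":0,"roll":-1.08,"hand":15},
    {"dx":0.7,"dy":2.7,"dz":0,"roll":-1.26,"hand":15},
    {"dx":0.7,"dy":2.7,"dz":0,"roll":-1.44,"hand":15},
    {"dx":0.7,"dy":2.7,"dz":0,"roll":-1.62,"hand":15},
    {"dx":0.7,"dy":2.7,"dz":0,"roll":-1.8,"hand":15}
  ]
}}

```text
t: 41.72
position: [689.4, 46.0, 186.6]
ee_rot: [0.831, -3.03, -0.0]
force: [-0.2, -0.3, -1.4]
gripper_width: 0.283
grasp_force: 70.9
```

Call:
{"fn": "move_arm", "kwargs": {
  "rows": [
    {"dx":0,"dy":0,"dz":0,"roll":-0.18,"hand":15},
    {"dx":0,"dy":0,"dz":0,"roll":-0.36,"hand":15},
    {"dx":0,"dy":0,"dz":0,"roll":-0.54,"hand":15},
    {"dx":0,"dy":0,"dz":0,"roll":-0.72,"hand":15},
    {"dx":0,"dy":0,"dz":0,"roll":-0.9,"hand":15},
    {"dx":0,"dy":0,"dz":10,"roll":-1.08,"hand":15},
    {"dx":0,"dy":0,"dz":20,"roll":-1.26,"hand":15},
    {"dx":0,"dy":0,"dz":30,"roll":-1.342,"hand":15},
    {"dx":0,"dy":0,"dz":34,"roll":-1.342,"hand":15},
    {"dx":0,"dy":0,"dz":34,"roll":-1.342,"hand":15}
  ]
}}

```text
t: 42.98
position: [689.3, 46.0, 152.4]
ee_rot: [2.526, -1.868, -0.001]
force: [0.0, -0.4, -2.3]
gripper_width: 0.283
grasp_force: 71.0
```

```bash
python3 go.py 689.9,46.1,141,-73 689.9,46.1,132,-73
```

```text
t 42.98 pos [689.3  46.  152.4] th -73.0 j6 -103.0 F [ 0.  -0.4 -2.3] Tz [-0.02 -0.01  0.01] w 24.2 gf 71.0
689.9,46.1,141,-73 -> [ 0.1 -0.6 11.4] roll 0.001
689.9,46.1,132,-73 -> [ 0.1 -0.6 20.4] roll 0.001
```

Call:
{"fn": "move_arm", "kwargs": {
  "rows": [
    {"dx":0.1,"dy":-0.4,"dz":4,"roll":0,"hand":15},
    {"dx":0.1,"dy":-0.4,"dz":7,"roll":0,"hand":15},
    {"dx":0.1,"dy":-0.4,"dz":9,"roll":0,"hand":15},
    {"dx":0.1,"dy":-0.4,"dz":11,"roll":0,"hand":15},
    {"dx":0.1,"dy":-0.4,"dz":13,"roll":0,"hand":15},
    {"dx":0.1,"dy":-0.4,"dz":13,"roll":0,"hand":15}
  ]
}}

```text
t: 43.72
position: [689.8, 46.0, 139.5]
ee_rot: [2.526, -1.868, -0.001]
force: [0.4, -0.4, -1.3]
gripper_width: 0.282
grasp_force: 70.9
```

```bash
python3 go.py
```

```text
t 43.73 pos [689.8  46.  139.5] th -73.0 j6 -103.0 F [ 0.4 -0.4 -1.3] Tz [ 0.01  0.01 -0.02] w 24.1 gf 70.9
```

Call:
{"fn": "move_arm", "kwargs": {
  "rows": [
    {"dx":0,"dy":0,"dz":2,"roll":0,"hand":15},
    {"dx":0,"dy":0,"dz":4,"roll":0,"hand":15},
    {"dx":0,"dy":0,"dz":6,"roll":0,"hand":15},
    {"dx":0,"dy":0,"dz":8,"roll":0,"hand":15}
  ]
}}

```text
t: 44.22
position: [690.9, 46.0, 133.4]
ee_rot: [-2.525, 1.867, -0.004]
force: [-2.0, -0.3, 11.5]
gripper_width: 0.281
grasp_force: 72.6
```

```bash
python3 go.py
```

```text
t 44.23 pos [690.9  46.  133.4] th -73.0 j6 -103.0 F [-2.  -0.3 11.5] Tz [-0.15  0.5   0.03] w 24.0 gf 72.6
```

Call:
{"fn": "move_arm", "kwargs": {
  "rows": [
    {"dx":0.3,"dy":0.5,"dz":0,"roll":0.08,"hand":15},
    {"dx":0.5,"dy":0.5,"dz":0,"roll":0.16,"hand":15},
    {"dx":0.8,"dy":0.5,"dz":0,"roll":0.24,"hand":15},
    {"dx":0.8,"dy":0.5,"dz":0,"roll":0.24,"hand":15}
  ]
}}

```text
t: 44.72
position: [690.7, 45.2, 133.2]
ee_rot: [-2.282, 2.156, -0.003]
force: [-1.0, -0.1, 5.2]
gripper_width: 0.283
grasp_force: 71.9
```

```bash
python3 go.py
```

```text
t 44.73 pos [690.7  45.2 133.2] th -86.7 j6 -90.0 F [-1.  -0.1  5.2] Tz [0.06 0.07 0.1 ] w 24.2 gf 71.9
```

Call:
{"fn": "move_arm", "kwargs": {
  "rows": [
    {"dx":0,"dy":0,"dz":2,"roll":0,"hand":15},
    {"dx":0.2,"dy":0,"dz":3,"roll":0.08,"hand":15},
    {"dx":0.4,"dy":0,"dz":4,"roll":0.16,"hand":15},
    {"dx":0.6,"dy":0,"dz":4,"roll":0.24,"hand":15}
  ]
}}

```text
t: 45.22
position: [691.1, 44.7, 131.5]
ee_rot: [-2.004, 2.414, -0.005]
force: [-1.5, -0.1, 12.3]
gripper_width: 0.281
grasp_force: 72.9
```

```bash
python3 go.py
```

```text
t 45.23 pos [691.1  44.7 131.5] th -100.6 j6 -76.0 F [-1.5 -0.1 12.3] Tz [-0.04  0.75  0.03] w 24.0 gf 72.9
```

Call:
{"fn": "move_arm", "kwargs": {
  "rows": [
    {"dx":0.3,"dy":0,"dz":1,"roll":0.1,"hand":15},
    {"dx":0.6,"dy":0,"dz":1,"roll":0.2,"hand":15},
    {"dx":0.8,"dy":0,"dz":1,"roll":0.3,"hand":15},
    {"dx":1,"dy":0,"dz":1,"roll":0.4,"hand":15}
  ]
}}

```text
t: 45.72
position: [691.0, 43.8, 130.7]
ee_rot: [-1.483, 2.764, -0.003]
force: [-2.5, 0.6, 14.0]
gripper_width: 0.283
grasp_force: 73.0
```

```bash
python3 go.py
```

```text
t 45.73 pos [691.   43.8 130.7] th -123.6 j6 -53.0 F [-2.5  0.6 14. ] Tz [0.03 0.79 0.06] w 24.2 gf 73.0
```

Call:
{"fn": "move_arm", "kwargs": {
  "rows": [
    {"dx":0.7,"dy":1.1,"dz":0,"roll":0,"hand":15},
    {"dx":0.7,"dy":1.1,"dz":1,"roll":0,"hand":15},
    {"dx":0.9,"dy":1.1,"dz":1,"roll":0.08,"hand":15},
    {"dx":1.1,"dy":1.1,"dz":1,"roll":0.16,"hand":15}
  ]
}}

```text
t: 46.22
position: [690.3, 43.4, 130.1]
ee_rot: [-1.258, 2.871, -0.004]
force: [-1.8, 0.3, 15.4]
gripper_width: 0.281
grasp_force: 73.1
```

```bash
python3 go.py
```

```text
t 46.23 pos [690.3  43.4 130.1] th -132.7 j6 -44.0 F [-1.8  0.3 15.4] Tz [-0.06  0.55  0.06] w 24.0 gf 73.1
```

Call:
{"fn": "move_arm", "kwargs": {
  "rows": [
    {"dx":0,"dy":0,"dz":-4,"roll":0,"hand":15},
    {"dx":0.2,"dy":0,"dz":-4,"roll":0.08,"hand":15},
    {"dx":0.4,"dy":0,"dz":-4,"roll":0.16,"hand":15},
    {"dx":0.6,"dy":0,"dz":-4,"roll":0.24,"hand":15},
    {"dx":0.7,"dy":0,"dz":-4,"roll":0.32,"hand":15}
  ]
}}

```text
t: 46.85
position: [688.6, 42.6, 130.3]
ee_rot: [-0.786, 3.04, -0.001]
force: [1.8, -0.3, 3.9]
gripper_width: 0.283
grasp_force: 71.4
```

```bash
python3 go.py
```

```text
t 46.85 pos [688.6  42.6 130.3] th -151.0 j6 -25.0 F [ 1.8 -0.3  3.9] Tz [-0.14 -0.3   0.09] w 24.2 gf 71.4
```

Call:
{"fn": "move_arm", "kwargs": {
  "rows": [
    {"dx":-0.6,"dy":0,"dz":0,"roll":0.1,"hand":15},
    {"dx":-0.3,"dy":0,"dz":0.5,"roll":0.2,"hand":15},
    {"dx":0,"dy":0,"dz":1,"roll":0.3,"hand":15},
    {"dx":0.2,"dy":0.1,"dz":1,"roll":0.4,"hand":15},
    {"dx":0.5,"dy":0.2,"dz":1,"roll":0.5,"hand":15}
  ]
}}

```text
t: 47.48
position: [687.6, 42.4, 129.4]
ee_rot: [-0.008, 3.14, -0.001]
force: [-0.2, 0.0, 2.8]
gripper_width: 0.277
grasp_force: 71.6
```

```bash
python3 go.py
```

```text
t 47.48 pos [687.6  42.4 129.4] th -179.7 j6 3.0 F [-0.2  0.   2.8] Tz [-0.27 -0.06  0.07] w 23.7 gf 71.6
```

Call:
{"fn": "move_arm", "kwargs": {
  "rows": [
    {"dx":0,"dy":0,"dz":-0.5,"roll":0,"hand":40},
    {"dx":0,"dy":0,"dz":-0.5,"roll":0,"hand":40},
    {"dx":0.2,"dy":2,"dz":-0.5,"roll":0,"hand":40},
    {"dx":0.2,"dy":2,"dz":-0.5,"roll":0,"hand":40}
  ]
}}

```text
t: 47.98
position: [686.6, 44.9, 129.0]
ee_rot: [0.014, -3.141, -0.0]
force: [-0.7, -0.2, -0.1]
gripper_width: 0.47
grasp_force: 0.0
```

```bash
python3 go.py; python3 - <<'E'
from fit import *
im=vision.camera("side");cv2.imwrite("pics/s7.png",zoom("side",im,(687,45,90),26,15))
E
```

```text
t 47.98 pos [686.6  44.9 129. ] th -179.5 j6 3.0 F [-0.7 -0.2 -0.1] Tz [-0.04  0.03  0.01] w 40.1 gf 0.0
```

View pics/s7.png

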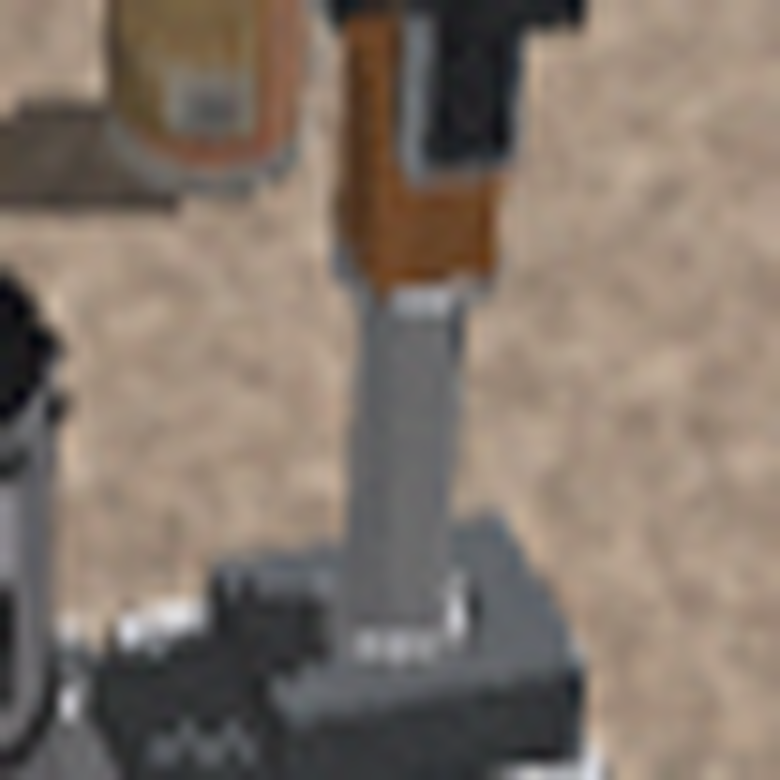

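Call:
{"fn": "move_arm", "kwargs": {
  "rows": [
    {"dx":0,"dy":0,"dz":0,"roll":0,"hand":15},
    {"dx":0,"dy":0,"dz":0,"roll":0,"hand":15},
    {"dx":0,"dy":0,"dz":0,"roll":0,"hand":15},
    {"dx":0,"dy":0,"dz":0,"roll":0,"hand":15},
    {"dx":0,"dy":0,"dz":0,"roll":0,"hand":15},
    {"dx":0,"dy":0,"dz":2,"roll":0,"hand":15},
    {"dx":0,"dy":0,"dz":4,"roll":0,"hand":15}
  ]
}}

```text
t: 48.9
position: [688.3, 44.6, 128.6]
ee_rot: [-0.013, 3.137, 0.0]
force: [-2.5, -0.3, 18.9]
gripper_width: 0.289
grasp_force: 61.9
```

```bash
python3 go.py
```

```text
t 48.9 pos [688.3  44.6 128.6] th -179.5 j6 3.0 F [-2.5 -0.3 18.9] Tz [-0.17  0.96 -0.02] w 24.7 gf 61.9
```

Call:
{"fn": "move_arm", "kwargs": {
  "rows": [
    {"dx":0.6,"dy":0,"dz":-2,"roll":0.1,"hand":15},
    {"dx":0.6,"dy":0,"dz":-2,"roll":0.2,"hand":15},
    {"dx":0.6,"dy":0,"dz":-2,"roll":0.3,"hand":15},
    {"dx":0.6,"dy":0,"dz":-2,"roll":0.4,"hand":15},
    {"dx":0.6,"dy":0,"dz":-1.5,"roll":0.5,"hand":15}
  ]
}}

```text
t: 49.52
position: [687.0, 44.9, 128.2]
ee_rot: [0.769, 3.044, 0.002]
force: [-0.4, 0.7, 7.7]
gripper_width: 0.29
grasp_force: 60.6
```

```bash
python3 go.py
```

```text
t 49.52 pos [687.   44.9 128.2] th 151.6 j6 32.0 F [-0.4  0.7  7.7] Tz [0.01 0.35 0.05] w 24.7 gf 60.6
```

Call:
{"fn": "move_arm", "kwargs": {
  "rows": [
    {"dx":0,"dy":0,"dz":0,"roll":0.1,"hand":15},
    {"dx":0,"dy":0,"dz":0.2,"roll":0.2,"hand":15},
    {"dx":0,"dy":0,"dz":0.4,"roll":0.3,"hand":15},
    {"dx":0,"dy":0,"dz":0.6,"roll":0.4,"hand":15},
    {"dx":0,"dy":0,"dz":0.8,"roll":0.5,"hand":15}
  ]
}}

```text
t: 50.15
position: [687.0, 45.2, 127.5]
ee_rot: [1.497, 2.76, 0.003]
force: [-2.1, 1.2, 7.0]
gripper_width: 0.293
grasp_force: 60.5
```

```bash
python3 go.py
```

```text
t 50.15 pos [687.   45.2 127.5] th 123.0 j6 61.0 F [-2.1  1.2  7. ] Tz [0.22 0.28 0.16] w 25.0 gf 60.5
```

Call:
{"fn": "move_arm", "kwargs": {
  "rows": [
    {"dx":0,"dy":0,"dz":0,"roll":0.1,"hand":15},
    {"dx":0,"dy":0,"dz":0.2,"roll":0.2,"hand":15},
    {"dx":0,"dy":0,"dz":0.4,"roll":0.3,"hand":15},
    {"dx":0,"dy":0,"dz":0.6,"roll":0.4,"hand":15},
    {"dx":0,"dy":0,"dz":0.8,"roll":0.5,"hand":15}
  ]
}}

```text
t: 50.78
position: [686.6, 45.2, 124.7]
ee_rot: [-2.135, -2.304, -0.002]
force: [1.3, 0.9, -1.1]
gripper_width: 0.287
grasp_force: 59.5
```

```bash
python3 go.py
```

```text
t 50.77 pos [686.6  45.2 124.7] th 94.4 j6 89.0 F [ 1.3  0.9 -1.1] Tz [ 0.2  -0.34  0.  ] w 24.5 gf 59.5
```

Call:
{"fn": "move_arm", "kwargs": {
  "rows": [
    {"dx":0,"dy":0,"dz":0,"roll":0.1,"hand":15},
    {"dx":0,"dy":0,"dz":0.2,"roll":0.2,"hand":15},
    {"dx":0,"dy":0,"dz":0.4,"roll":0.3,"hand":15},
    {"dx":0,"dy":0,"dz":0.6,"roll":0.4,"hand":15},
    {"dx":0,"dy":0,"dz":0.8,"roll":0.5,"hand":15}
  ]
}}

```text
t: 51.4
position: [687.0, 45.5, 124.3]
ee_rot: [-2.638, -1.706, -0.003]
force: [0.3, 0.0, 0.8]
gripper_width: 0.286
grasp_force: 59.8
```

```bash
python3 go.py
```

```text
t 51.4 pos [687.   45.5 124.3] th 65.8 j6 118.0 F [0.3 0.  0.8] Tz [ 0.32 -0.34  0.39] w 24.5 gf 59.8
```

Call:
{"fn": "move_arm", "kwargs": {
  "rows": [
    {"dx":0,"dy":0,"dz":1,"roll":-0.1,"hand":15},
    {"dx":0,"dy":0,"dz":2.5,"roll":-0.1,"hand":15},
    {"dx":0,"dy":0,"dz":4,"roll":-0.1,"hand":15},
    {"dx":0,"dy":0,"dz":6,"roll":-0.1,"hand":15}
  ]
}}

```text
t: 51.9
position: [688.1, 45.9, 123.4]
ee_rot: [2.546, 1.837, 0.011]
force: [-4.7, 1.1, 25.9]
gripper_width: 0.283
grasp_force: 62.8
```

```bash
python3 go.py
```

```text
t 51.9 pos [688.1  45.9 123.4] th 71.6 j6 112.0 F [-4.7  1.1 25.9] Tz [ 0.46  1.56 -0.03] w 24.2 gf 62.8
```

Call:
{"fn": "move_arm", "kwargs": {
  "rows": [
    {"dx":0,"dy":0,"dz":-4.5,"roll":0.1,"hand":15},
    {"dx":0,"dy":0,"dz":-4.5,"roll":0.2,"hand":15},
    {"dx":0,"dy":0,"dz":-4.5,"roll":0.26,"hand":15}
  ]
}}

```text
t: 52.28
position: [687.3, 45.6, 124.0]
ee_rot: [-2.766, -1.49, -0.005]
force: [1.0, 2.3, 4.9]
gripper_width: 0.287
grasp_force: 60.5
```

```bash
python3 go.py
```

```text
t 52.27 pos [687.3  45.6 124. ] th 56.6 j6 127.0 F [1.  2.3 4.9] Tz [ 0.36 -0.16  0.09] w 24.5 gf 60.5
```

Call:
{"fn": "move_arm", "kwargs": {
  "rows": [
    {"dx":0,"dy":0,"dz":0,"roll":0.08,"hand":15},
    {"dx":0,"dy":0,"dz":0,"roll":0.16,"hand":15}
  ]
}}

```text
t: 52.52
position: [687.4, 45.6, 123.8]
ee_rot: [-2.876, -1.263, -0.005]
force: [0.6, 1.4, 5.1]
gripper_width: 0.289
grasp_force: 60.4
```

```bash
python3 go.py
```

```text
t 52.52 pos [687.4  45.6 123.8] th 47.4 j6 136.0 F [0.6 1.4 5.1] Tz [ 0.38 -0.15  0.06] w 24.7 gf 60.4
```

Call:
{"fn": "move_arm", "kwargs": {
  "rows": [
    {"dx":0,"dy":0,"dz":0,"roll":0.08,"hand":15},
    {"dx":0,"dy":0,"dz":0.3,"roll":0.16,"hand":15}
  ]
}}

```text
t: 52.78
position: [687.2, 45.4, 122.8]
ee_rot: [-2.968, -1.029, -0.004]
force: [2.1, 0.8, -0.6]
gripper_width: 0.286
grasp_force: 59.8
```

```bash
python3 go.py
```

```text
t 52.77 pos [687.2  45.4 122.8] th 38.2 j6 145.0 F [ 2.1  0.8 -0.6] Tz [ 0.25 -0.45 -0.03] w 24.4 gf 59.8
```

Call:
{"fn": "move_arm", "kwargs": {
  "rows": [
    {"dx":0,"dy":0,"dz":0,"roll":0.08,"hand":15},
    {"dx":0,"dy":0,"dz":0.3,"roll":0.16,"hand":15}
  ]
}}

```text
t: 53.02
position: [686.8, 45.2, 121.8]
ee_rot: [-3.04, -0.788, -0.002]
force: [1.2, 0.7, 0.2]
gripper_width: 0.285
grasp_force: 59.8
```

```bash
python3 go.py
```

```text
t 53.02 pos [686.8  45.2 121.8] th 29.1 j6 155.0 F [1.2 0.7 0.2] Tz [ 0.22 -0.47  0.01] w 24.4 gf 59.8
```

Call:
{"fn": "move_arm", "kwargs": {
  "rows": [
    {"dx":0,"dy":0,"dz":2,"roll":-0.05,"hand":15},
    {"dx":0,"dy":0,"dz":4,"roll":-0.05,"hand":15},
    {"dx":0,"dy":0,"dz":6,"roll":-0.05,"hand":15}
  ]
}}

```text
t: 53.4
position: [688.0, 45.6, 119.2]
ee_rot: [-3.019, -0.867, -0.008]
force: [-1.4, 1.3, 16.8]
gripper_width: 0.291
grasp_force: 62.0
```

```bash
python3 go.py
```

```text
t 53.4 pos [688.   45.6 119.2] th 32.1 j6 152.0 F [-1.4  1.3 16.8] Tz [ 0.41  0.54 -0.  ] w 24.9 gf 62.0
```

Call:
{"fn": "move_arm", "kwargs": {
  "rows": [
    {"dx":0,"dy":0,"dz":-2.5,"roll":0,"hand":42},
    {"dx":0,"dy":0,"dz":-2.5,"roll":0,"hand":42},
    {"dx":0,"dy":0,"dz":-2.5,"roll":-0.18,"hand":42},
    {"dx":0,"dy":0,"dz":-2.5,"roll":-0.36,"hand":42},
    {"dx":0,"dy":0,"dz":-2.5,"roll":-0.54,"hand":42},
    {"dx":0,"dy":0,"dz":-2.5,"roll":-0.72,"hand":42},
    {"dx":0,"dy":0,"dz":-2.5,"roll":-0.9,"hand":42},
    {"dx":0,"dy":0,"dz":-2.5,"roll":-1.08,"hand":42},
    {"dx":0,"dy":0,"dz":-2.5,"roll":-1.26,"hand":42},
    {"dx":0,"dy":0,"dz":-2.5,"roll":-1.44,"hand":42}
  ]
}}

```text
t: 54.65
position: [685.6, 44.5, 117.7]
ee_rot: [-1.69, -2.647, 0.002]
force: [0.5, -0.6, -0.4]
gripper_width: 0.493
grasp_force: 0.0
```

Call:
{"fn": "move_arm", "kwargs": {
  "rows": [
    {"dx":0,"dy":0,"dz":0,"roll":-0.18,"hand":42},
    {"dx":0,"dy":0,"dz":0,"roll":-0.36,"hand":42},
    {"dx":0,"dy":0,"dz":0,"roll":-0.54,"hand":42},
    {"dx":0,"dy":0,"dz":0,"roll":-0.72,"hand":42},
    {"dx":0,"dy":0,"dz":0,"roll":-0.9,"hand":42},
    {"dx":0,"dy":0,"dz":0,"roll":-1.08,"hand":42},
    {"dx":0,"dy":0,"dz":0,"roll":-1.26,"hand":42},
    {"dx":0,"dy":0,"dz":0,"roll":-1.44,"hand":42},
    {"dx":0,"dy":0,"dz":0,"roll":-1.62,"hand":42},
    {"dx":0,"dy":0,"dz":0,"roll":-1.702,"hand":42}
  ]
}}

```text
t: 55.9
position: [685.6, 44.5, 117.7]
ee_rot: [0.872, -3.016, -0.0]
force: [-0.0, -0.2, -0.3]
gripper_width: 0.491
grasp_force: 0.0
```

Call:
{"fn": "move_arm", "kwargs": {
  "rows": [
    {"dx":0,"dy":0,"dz":0,"roll":0,"hand":15},
    {"dx":0,"dy":0,"dz":0,"roll":0,"hand":15},
    {"dx":0,"dy":0,"dz":0,"roll":0,"hand":15},
    {"dx":0,"dy":0,"dz":0,"roll":0,"hand":15},
    {"dx":0,"dy":0,"dz":0,"roll":0,"hand":15}
  ]
}}

```text
t: 56.52
position: [686.0, 44.7, 118.4]
ee_rot: [0.868, -3.019, -0.0]
force: [-0.8, -0.2, -1.1]
gripper_width: 0.283
grasp_force: 60.5
```

```bash
python3 go.py
```

```text
t 56.52 pos [686.   44.7 118.4] th -147.9 j6 -28.0 F [-0.8 -0.2 -1.1] Tz [-0.03  0.01  0.05] w 24.2 gf 60.5
```

Good flush grip. Turn in small chunks, watching torque.

Call:
{"fn": "move_arm", "kwargs": {
  "rows": [
    {"dx":0,"dy":0,"dz":0,"roll":0.1,"hand":15},
    {"dx":0,"dy":0,"dz":0.2,"roll":0.2,"hand":15},
    {"dx":0,"dy":0,"dz":0.4,"roll":0.3,"hand":15}
  ]
}}

```text
t: 56.9
position: [686.1, 45.0, 118.3]
ee_rot: [0.403, -3.116, -0.001]
force: [-0.7, 0.7, -0.1]
gripper_width: 0.288
grasp_force: 60.6
```

```bash
python3 go.py
```

```text
t 56.9 pos [686.1  45.  118.3] th -165.3 j6 -11.0 F [-0.7  0.7 -0.1] Tz [0.25 0.02 0.3 ] w 24.6 gf 60.6
```

Call:
{"fn": "move_arm", "kwargs": {
  "rows": [
    {"dx":0,"dy":0,"dz":0,"roll":0.1,"hand":15},
    {"dx":0,"dy":0,"dz":0.2,"roll":0.2,"hand":15},
    {"dx":0,"dy":0,"dz":0.4,"roll":0.3,"hand":15}
  ]
}}

```text
t: 57.28
position: [686.3, 45.4, 118.2]
ee_rot: [0.066, 3.14, 0.002]
force: [0.4, 0.3, 1.2]
gripper_width: 0.288
grasp_force: 60.7
```

```bash
python3 go.py
```

```text
t 57.27 pos [686.3  45.4 118.2] th 177.6 j6 6.0 F [0.4 0.3 1.2] Tz [ 0.33  0.13 -0.04] w 24.6 gf 60.7
```

Call:
{"fn": "move_arm", "kwargs": {
  "rows": [
    {"dx":0,"dy":0,"dz":0,"roll":0.1,"hand":15},
    {"dx":0,"dy":0,"dz":0.2,"roll":0.2,"hand":15},
    {"dx":0,"dy":0,"dz":0.4,"roll":0.3,"hand":15}
  ]
}}

```text
t: 57.65
position: [686.7, 45.4, 118.3]
ee_rot: [0.536, 3.094, 0.002]
force: [-0.0, 1.2, 2.6]
gripper_width: 0.289
grasp_force: 60.9
```

```bash
python3 go.py
```

```text
t 57.65 pos [686.7  45.4 118.3] th 160.4 j6 23.0 F [-0.   1.2  2.6] Tz [ 0.28  0.06 -0.  ] w 24.7 gf 60.9
```

Call:
{"fn": "move_arm", "kwargs": {
  "rows": [
    {"dx":0,"dy":0,"dz":0,"roll":0.1,"hand":15},
    {"dx":0,"dy":0,"dz":0,"roll":0.2,"hand":15},
    {"dx":0,"dy":0,"dz":0,"roll":0.28,"hand":15}
  ]
}}

```text
t: 58.02
position: [686.9, 45.8, 118.3]
ee_rot: [0.961, 2.99, 0.004]
force: [-0.1, 2.7, 1.7]
gripper_width: 0.281
grasp_force: 60.8
```

```bash
python3 go.py
```

```text
t 58.02 pos [686.9  45.8 118.3] th 144.4 j6 39.0 F [-0.1  2.7  1.7] Tz [ 0.62 -0.07  0.08] w 24.0 gf 60.8
```

Call:
{"fn": "move_arm", "kwargs": {
  "rows": [
    {"dx":0,"dy":0,"dz":0,"roll":0.08,"hand":15},
    {"dx":0,"dy":0,"dz":0,"roll":0.13,"hand":15}
  ]
}}

```text
t: 58.28
position: [686.9, 45.8, 118.2]
ee_rot: [1.152, 2.922, 0.004]
force: [0.7, 2.3, -0.1]
gripper_width: 0.289
grasp_force: 60.7
```

```bash
python3 go.py
```

```text
t 58.27 pos [686.9  45.8 118.2] th 137.0 j6 47.0 F [ 0.7  2.3 -0.1] Tz [ 0.56 -0.14  0.14] w 24.7 gf 60.7
```

Call:
{"fn": "move_arm", "kwargs": {
  "rows": [
    {"dx":0,"dy":0,"dz":0,"roll":0.08,"hand":15},
    {"dx":0,"dy":0,"dz":0,"roll":0.1,"hand":15}
  ]
}}

```text
t: 58.52
position: [687.0, 45.8, 118.2]
ee_rot: [1.293, 2.862, 0.004]
force: [1.7, 1.8, 0.5]
gripper_width: 0.287
grasp_force: 60.8
```

```bash
python3 go.py
```

```text
t 58.52 pos [687.   45.8 118.2] th 131.4 j6 52.0 F [1.7 1.8 0.5] Tz [ 0.77 -0.3   0.45] w 24.5 gf 60.8
```

Call:
{"fn": "move_arm", "kwargs": {
  "rows": [
    {"dx":0,"dy":0,"dz":0,"roll":0.06,"hand":15},
    {"dx":0,"dy":0,"dz":0,"roll":0.06,"hand":15}
  ]
}}

```text
t: 58.78
position: [687.1, 45.6, 118.1]
ee_rot: [1.377, 2.823, 0.004]
force: [1.0, 2.2, 1.0]
gripper_width: 0.292
grasp_force: 60.9
```

```bash
python3 go.py
```

```text
t 58.77 pos [687.1  45.6 118.1] th 128.0 j6 56.0 F [1.  2.2 1. ] Tz [ 0.97 -0.44  0.42] w 24.9 gf 60.9
```

Call:
{"fn": "move_arm", "kwargs": {
  "rows": [
    {"dx":0,"dy":0,"dz":0,"roll":-0.15,"hand":15},
    {"dx":0,"dy":0,"dz":0,"roll":-0.15,"hand":38},
    {"dx":0,"dy":0,"dz":0,"roll":-0.15,"hand":38},
    {"dx":0,"dy":0,"dz":0,"roll":-0.15,"hand":15},
    {"dx":0,"dy":0,"dz":0,"roll":-0.15,"hand":15},
    {"dx":0,"dy":0,"dz":0,"roll":-0.15,"hand":15},
    {"dx":0,"dy":0,"dz":0,"roll":-0.15,"hand":15},
    {"dx":0,"dy":0,"dz":0,"roll":-0.15,"hand":15}
  ]
}}

```text
t: 59.78
position: [686.2, 44.6, 117.5]
ee_rot: [1.165, 2.917, -0.0]
force: [-0.0, -0.0, 1.1]
gripper_width: 0.284
grasp_force: 61.5
```

Call:
{"fn": "move_arm", "kwargs": {
  "rows": [
    {"dx":0,"dy":0,"dz":-8,"roll":0,"hand":15},
    {"dx":0,"dy":0,"dz":-16,"roll":0,"hand":15},
    {"dx":0,"dy":0,"dz":-24,"roll":0,"hand":15},
    {"dx":0,"dy":0,"dz":-50,"roll":0,"hand":15},
    {"dx":0,"dy":0,"dz":-68,"roll":0,"hand":15},
    {"dx":0,"dy":0,"dz":-68,"roll":0,"hand":15},
    {"dx":0,"dy":0,"dz":-68,"roll":0,"hand":15}
  ]
}}

```text
t: 60.65
position: [685.8, 44.5, 185.4]
ee_rot: [-1.165, -2.917, 0.0]
force: [-0.3, -0.4, -2.4]
gripper_width: 0.286
grasp_force: 66.2
```

```bash
python3 go.py; python3 seg2.py d; python3 - <<'E'
from fit import *
import cv2
for c in("top","side"):
    im=cv2.imread(f"pics/{c}0.png");g=cv2.cvtColor(im,cv2.COLOR_BGR2HSV)
    m=((g[...,0]<14)&(g[...,1]>110)).astype(np.uint8)
    u=proj(c,(490,-280,8)).astype(int);k=np.zeros_like(m);k[u[1]-24:u[1]+24,u[0]-26:u[0]+26]=1;m*=k
    n,l,s,ce=cv2.connectedComponentsWithStats(m);i=1+s[1:,4].argmax()
    pts=np.argwhere(l==i)[:,::-1];h=cv2.convexHull(pts.astype(np.int32))[:,0].astype(float)
    W=np.array([ray(c,p,8)[:2] for p in h])
    from scipy.optimize import least_squares
    q=least_squares(lambda x:np.hypot(*(W-x[:2]).T)-x[2],[490,-280,42],loss="soft_l1");print(c,s[i,4],q.x.round(1),np.abs(q.fun).mean().round(1))
E
```

```text
t 60.65 pos [685.8  44.5 185.4] th 136.5 j6 47.0 F [-0.3 -0.4 -2.4] Tz [ 0.   -0.01  0.01] w 24.4 gf 66.2
[685.8  44.5 185.4] 136.5 (np.float64(309.4), np.float64(192.2))
176 297 314 306.9 9.0 | 177 308 314 310.7 6.8 | 178 308 314 311.1 6.5 | 179 308 314 311.1 6.6 | 180 308 314 311.1 6.6 | 181 308 314 311.0 6.6 | 182 308 314 310.8 6.2 | 183 308 314 311.0 6.2 | 184 308 314 310.9 6.0 | 185 308 314 310.9 6.5 | 186 308 313 310.7 5.9 | 187 308 313 310.7 5.8 | 188 308 313 310.6 5.9 | 189 308 313 310.6 5.6 | 190 308 313 310.6 5.5 | 191 308 313 310.6 5.4 | 192 309 312 310.5 3.5 | 199 311 317 313.9 6.0 | 200 304 317 310.6 14.0 | 201 298 318 308.2 20.2 | 202 298 318 307.9 21.3 | 203 298 319 308.2 21.5 | 
top 471 [ 488.4 -276.2   39.6] 0.7
side 688 [ 490.4 -281.2   41.4] 2.0
```

Call:
{"fn": "move_arm", "kwargs": {
  "rows": [
    {"dx":-11,"dy":-53,"dz":-3,"roll":0,"hand":15},
    {"dx":-23,"dy":-106,"dz":-3,"roll":0,"hand":15},
    {"dx":-34,"dy":-159,"dz":-3,"roll":0,"hand":15},
    {"dx":-45,"dy":-212,"dz":-3,"roll":0,"hand":15},
    {"dx":-57,"dy":-265,"dz":-3,"roll":0,"hand":15},
    {"dx":-68,"dy":-318,"dz":-3,"roll":0,"hand":15},
    {"dx":-79.1,"dy":-369.5,"dz":-3,"roll":0,"hand":15},
    {"dx":-79.1,"dy":-369.5,"dz":-3,"roll":0,"hand":15},
    {"dx":-79.1,"dy":-369.5,"dz":-3,"roll":0,"hand":15},
    {"dx":-79.1,"dy":-369.5,"dz":-3,"roll":0,"hand":15}
  ]
}}

```text
t: 61.95
position: [489.5, -276.6, 188.2]
ee_rot: [-1.162, -2.918, -0.001]
force: [0.1, -0.2, -2.4]
gripper_width: 0.288
grasp_force: 66.1
```

```bash
python3 go.py 488.8,-278,160,136.5 488.8,-278,113,136.5; python3 - <<'E'
from fit import *
c="side";im=vision.camera(c);cv2.imwrite("pics/st.png",im)
for d in vision.place_of(c,"hex_key")[:5]: print(d["p"],d["at"])
print(proj(c,(488.8,-278,82)),proj(c,(488.8,-278,8)))
g=im[...,2].astype(int)-im[...,0]
for v in range(264,304,2): print(v,g[v,248:284].tolist())
E
```

```text
t 61.95 pos [ 489.5 -276.6  188.2] th 136.6 j6 14.0 F [ 0.1 -0.2 -2.4] Tz [-0.01  0.04 -0.08] w 24.6 gf 66.1
488.8,-278,160,136.5 -> [-0.5 -1.5 28.2] roll 0.001
488.8,-278,113,136.5 -> [-0.5 -1.5 75.2] roll 0.001
0.81 [264.5, 286.1]
0.79 [284.8, 347.3]
0.67 [224.7, 305.1]
0.65 [308.5, 294.5]
0.64 [307.8, 206.7]
[265.66593105 287.12433704] [265.927747   308.14921319]
264 [36, 33, 36, 35, 39, 37, 35, 38, 37, 36, 38, 38, 35, 34, 29, -1, -4, -3, -1, -2, -2, -4, -5, 22, 36, 40, 37, 39, 38, 36, 33, 38, 36, 37, 37, 40]
266 [32, 33, 37, 41, 35, 36, 39, 40, 37, 35, 37, 35, 32, 40, 40, 1, -3, 0, -3, -3, -1, -2, -8, 29, 37, 36, 36, 38, 40, 33, 35, 35, 43, 38, 36, 37]
268 [34, 35, 37, 39, 36, 38, 39, 38, 40, 40, 38, 38, 37, 41, 42, -2, -5, -4, -2, -1, -2, -3, -3, 26, 40, 39, 38, 37, 38, 34, 32, 34, 35, 36, 37, 37]
270 [35, 36, 34, 35, 35, 36, 37, 38, 40, 41, 41, 41, 38, 41, 42, 0, -3, -3, -2, -1, 0, -2, -5, 26, 37, 34, 33, 32, 32, 35, 38, 40, 38, 37, 39, 38]
272 [35, 40, 42, 38, 37, 39, 38, 40, 37, 39, 37, 38, 39, 40, 48, 1, -3, -2, -3, -4, 0, -4, -7, 28, 39, 37, 35, 36, 39, 41, 38, 35, 39, 40, 
[... 1537 characters left out ...]
 34, 35, 25, 25, 29, 46, 40, 41, 38, 35, 34, 35, 31, 25, 57, 73, 42, 38, 33, 41, 40, 38, 38, 41, 38, 37]
296 [34, 39, 43, 42, 37, 34, 35, 36, 35, 34, 38, 31, 34, 24, 35, 36, 38, 37, 33, 36, 34, 35, 35, 26, 35, 81, 69, 29, 32, 34, 36, 34, 40, 39, 42, 33]
298 [35, 40, 38, 39, 37, 37, 39, 32, 46, 53, 76, 46, 34, 30, 36, 36, 43, 38, 41, 41, 37, 38, 25, 41, 71, 84, 58, 75, 67, 47, 41, 41, 41, 42, 20, 15]
300 [33, 38, 38, 37, 37, 40, 45, 68, 74, 71, 69, 41, 29, 52, 75, 78, 70, 68, 55, 64, 68, 72, 76, 79, 67, 44, 45, 79, 81, 76, 75, 69, 47, 34, 37, 40]
302 [35, 35, 34, 33, 46, 68, 79, 76, 78, 76, 78, 40, 31, 30, 39, 33, 45, 48, 60, 61, 59, 47, 45, 40, 44, 45, 52, 78, 78, 82, 78, 74, 75, 63, 49, 35]
```

Call:
{"fn": "move_arm", "kwargs": {
  "rows": [
    {"dx":0,"dy":0.7,"dz":15,"roll":0,"hand":15},
    {"dx":0,"dy":0.7,"dz":30,"roll":0,"hand":15},
    {"dx":0,"dy":0.7,"dz":42,"roll":0,"hand":15},
    {"dx":0,"dy":0.7,"dz":50,"roll":0,"hand":15},
    {"dx":0,"dy":0.7,"dz":58,"roll":0,"hand":15},
    {"dx":0,"dy":0.7,"dz":66,"roll":0,"hand":15},
    {"dx":0,"dy":0.7,"dz":73,"roll":0,"hand":15},
    {"dx":0,"dy":0.7,"dz":73,"roll":0,"hand":15}
  ]
}}

```text
t: 63.05
position: [489.1, -277.0, 114.9]
ee_rot: [-1.165, -2.917, -0.0]
force: [0.4, -0.2, -1.7]
gripper_width: 0.284
grasp_force: 66.1
```

```bash
python3 go.py
```

```text
t 63.05 pos [ 489.1 -277.   114.9] th 136.5 j6 14.0 F [ 0.4 -0.2 -1.7] Tz [-0.04  0.02 -0.02] w 24.2 gf 66.1
```

Inserted freely. Lower the last bit until contact, release and retreat upward.

Call:
{"fn": "move_arm", "kwargs": {
  "rows": [
    {"dx":0,"dy":0,"dz":2,"roll":0,"hand":15},
    {"dx":0,"dy":0,"dz":4,"roll":0,"hand":15},
    {"dx":0,"dy":0,"dz":5,"roll":0,"hand":15}
  ]
}}

```text
t: 63.42
position: [489.6, -277.2, 110.5]
ee_rot: [1.165, 2.917, -0.0]
force: [-0.4, -0.4, -1.7]
gripper_width: 0.283
grasp_force: 66.1
```

```bash
python3 go.py
```

```text
t 63.42 pos [ 489.6 -277.2  110.5] th 136.5 j6 14.0 F [-0.4 -0.4 -1.7] Tz [ 0.04 -0.02  0.02] w 24.2 gf 66.1
```

Call:
{"fn": "move_arm", "kwargs": {
  "rows": [
    {"dx":0,"dy":0,"dz":4,"roll":0,"hand":30},
    {"dx":0,"dy":0,"dz":4,"roll":0,"hand":50},
    {"dx":0,"dy":0,"dz":4,"roll":0,"hand":50},
    {"dx":0,"dy":0,"dz":4,"roll":0,"hand":50},
    {"dx":0,"dy":0,"dz":-20,"roll":0,"hand":50},
    {"dx":0,"dy":0,"dz":-50,"roll":0,"hand":50},
    {"dx":0,"dy":0,"dz":-90,"roll":0,"hand":50},
    {"dx":0,"dy":0,"dz":-90,"roll":0,"hand":50}
  ]
}}

```text
t: 64.42
position: [491.8, -278.5, 204.2]
ee_rot: [1.162, 2.911, -0.002]
force: [-0.4, 0.1, -0.4]
gripper_width: 0.585
grasp_force: 0.0
```

```bash
python3 go.py 582,38,190,0; python3 - <<'E'
from fit import *
for c in("top","side"):
    im=vision.camera(c);cv2.imwrite(f"pics/{c}9.png",im)
    for n,z in(("hex_key",8),("catch_cup",0),("dial_grip",145),("dial_pointer",132)):
        for d in vision.place_of(c,n)[:4]: print(c,n,round(d["p"],2),np.round(d["at"],1),ray(c,d["at"],z)[:2].round(1))
ims={c:cv2.imread(f"pics/{c}9.png") for c in("side",)}
print(fitkey(ims,(489,-278),104,154))
E
```

```text
t 64.42 pos [ 491.8 -278.5  204.2] th 136.5 j6 14.0 F [-0.4  0.1 -0.4] Tz [-0.04 -0.02  0.03] w 50.0 gf 0.0
582,38,190,0 -> [152.7 291.6  13.6] roll 2.382
top hex_key 0.66 [375.7 246.3] [ 492.4 -279.7]
top hex_key 0.66 [363.7 209.4] [ 602.9 -248. ]
top hex_key 0.57 [362.2 283.1] [ 385.1 -236.3]
top dial_grip 0.8 [263.2 213.6] [583.1  44. ]
top dial_pointer 0.8 [252.9 213. ] [586.5  72.9]
side hex_key 0.95 [285.5 349.6] [ 505.8 -403.2]
side hex_key 0.86 [307.2 293.6] [ 597.5 -255.9]
side hex_key 0.83 [220.1 306.5] [ 382.8 -248.4]
side hex_key 0.76 [266.  307.2] [ 489.6 -275.2]
side catch_cup 0.65 [221.8 170. ] [474.2 323.1]
(array([ 492.85718164, -275.82623171,    1.2370006 ]), np.float64(57.25), {'side': np.float32(252.0)})
```

Call:
{"fn": "move_arm", "kwargs": {
  "rows": [
    {"dx":25,"dy":50,"dz":0,"roll":-0.18,"hand":40},
    {"dx":51,"dy":100,"dz":0,"roll":-0.36,"hand":40},
    {"dx":77,"dy":150,"dz":0,"roll":-0.54,"hand":40},
    {"dx":103,"dy":200,"dz":0,"roll":-0.72,"hand":40},
    {"dx":128,"dy":250,"dz":0,"roll":-0.9,"hand":40},
    {"dx":153,"dy":291,"dz":0,"roll":-1.08,"hand":40},
    {"dx":153,"dy":291,"dz":0,"roll":-1.26,"hand":40},
    {"dx":153,"dy":291,"dz":0,"roll":-1.44,"hand":40},
    {"dx":153,"dy":291,"dz":0,"roll":-1.62,"hand":40},
    {"dx":153,"dy":291,"dz":0,"roll":-1.8,"hand":40}
  ]
}}

```text
t: 66.18
position: [578.9, 39.3, 200.2]
ee_rot: [1.569, -2.721, -0.0]
force: [-0.0, -0.2, 0.5]
gripper_width: 0.47
grasp_force: 0.0
```

```bash
python3 go.py 581,38,134,-117; python3 - <<'E'
from fit import *
t=cv2.imread("pics/top9.png");g=cv2.cvtColor(t,6).astype(float)
def score(p):
    x,y,a=p;A,B=np.meshgrid(np.arange(-40,41,1.5),np.arange(-30,31,1.5));s=0
    P=np.stack([x+np.cos(a)*A-np.sin(a)*B,y+np.sin(a)*A+np.cos(a)*B],-1).reshape(-1,2)
    uv=np.array([proj("top",(q[0],q[1],156)) for q in P]).astype(np.float32)
    V=cv2.remap(g.astype(np.float32),uv[:,0][None],uv[:,1][None],cv2.INTER_LINEAR)[0]
    ins=(abs(A.ravel())<25)&(abs(B.ravel())<6);ring=(~ins)&(abs(A.ravel())<29)&(abs(B.ravel())<15)
    return V[ring].mean()-V[ins].mean()
from scipy.optimize import minimize
q=minimize(score,[581,38,1.1],method="Nelder-Mead",options=dict(initial_simplex=[[581,38,1.1],[585,38,1.1],[581,42,1.1],[581,38,1.25]]))
print(q.x.round(1),np.degrees(q.x[2]).round(1),q.fun)
E
```

```text
t 66.17 pos [578.9  39.3 200.2] th -120.0 j6 -56.0 F [-0.  -0.2  0.5] Tz [ 0.04  0.02 -0.03] w 40.1 gf 0.0
581,38,134,-117 -> [ 0.1 -2.5 66.2] roll -0.053
[581.6  38.4   1.1] 63.2 -114.0937271118164
```

Call:
{"fn": "move_arm", "kwargs": {
  "rows": [
    {"dx":0,"dy":-2.6,"dz":20,"roll":-0.053,"hand":40},
    {"dx":0,"dy":-2.6,"dz":45,"roll":-0.053,"hand":40},
    {"dx":0,"dy":-2.6,"dz":60,"roll":-0.053,"hand":40},
    {"dx":0,"dy":-2.6,"dz":64,"roll":-0.053,"hand":40},
    {"dx":0,"dy":-2.6,"dz":64,"roll":-0.053,"hand":5},
    {"dx":0,"dy":-2.6,"dz":64,"roll":-0.053,"hand":5},
    {"dx":0,"dy":-2.6,"dz":64,"roll":-0.053,"hand":5},
    {"dx":0,"dy":-2.6,"dz":64,"roll":-0.053,"hand":5},
    {"dx":0,"dy":-2.6,"dz":64,"roll":-0.053,"hand":5}
  ]
}}

```text
t: 67.3
position: [581.4, 37.9, 136.7]
ee_rot: [-1.633, 2.684, -0.0]
force: [0.4, -0.1, 0.6]
gripper_width: 0.059
grasp_force: 0.0
```

```bash
python3 go.py
```

```text
t 67.3 pos [581.4  37.9 136.7] th -117.4 j6 -59.0 F [ 0.4 -0.1  0.6] Tz [0.02 0.01 0.01] w 5.0 gf 0.0
```

```bash
python3 - <<'E'
from fit import *
im=vision.camera("side");cv2.imwrite("pics/dl.png",im);a=cv2.imread("pics/side9.png")
g=cv2.cvtColor(im,6);b=cv2.cvtColor(a,6)
print(proj("side",(581.4,38,156)),proj("side",(581.4,38,136.7)),proj("side",(581.4,38,130)))
for v in range(166,204,2): print(v,g[v,262:290:1].tolist(),"|",b[v,266:286].tolist())
E
```

```text
[273.90228781 177.05727159] [273.89249293 182.82423264] [273.88913143 184.8033917 ]
166 [160, 161, 144, 144, 151, 156, 69, 34, 70, 116, 59, 17, 24, 59, 104, 62, 38, 37, 35, 86, 146, 150, 146, 139, 136, 151, 152, 151] | [68, 66, 68, 65, 71, 73, 75, 70, 68, 65, 59, 43, 35, 39, 46, 53, 41, 51, 139, 143]
168 [158, 152, 149, 156, 160, 163, 94, 35, 68, 112, 61, 27, 25, 71, 113, 71, 40, 36, 27, 115, 139, 139, 148, 150, 152, 149, 152, 149] | [60, 57, 58, 51, 53, 50, 43, 40, 40, 37, 49, 44, 57, 46, 40, 37, 35, 78, 160, 157]
170 [154, 157, 153, 154, 148, 154, 96, 37, 71, 112, 75, 27, 26, 67, 114, 69, 41, 31, 26, 109, 155, 152, 158, 124, 118, 108, 115, 126] | [43, 42, 42, 47, 48, 43, 43, 45, 51, 45, 40, 38, 42, 41, 44, 43, 47, 56, 167, 128]
172 [155, 159, 170, 168, 162, 163, 97, 33, 66, 111, 74, 27, 22, 68, 110, 69, 34, 36, 43, 123, 71, 68, 74, 69, 71, 70, 75, 76] | [34, 34, 41, 38, 35, 37, 41, 39, 39, 41, 42, 38, 40, 43, 35, 44, 45, 56, 73, 76]
174 [149, 153, 158, 156, 155, 151, 151, 122, 113, 113, 73, 23, 125, 72, 111, 65, 57, 51, 111, 80, 74, 70, 76, 68, 77, 78, 77, 71] | [41, 41, 42, 40, 43
[... 2403 characters left out ...]
 45, 45, 35, 41, 34]
198 [106, 92, 95, 93, 108, 107, 110, 108, 115, 102, 89, 114, 115, 116, 118, 119, 98, 101, 124, 128, 121, 109, 128, 132, 127, 132, 132, 144] | [37, 44, 36, 38, 40, 38, 38, 40, 38, 41, 43, 41, 42, 41, 41, 38, 35, 37, 41, 30]
200 [103, 120, 105, 103, 107, 107, 108, 112, 114, 113, 114, 114, 116, 116, 118, 115, 122, 123, 126, 127, 119, 133, 131, 132, 127, 133, 140, 138] | [43, 37, 40, 41, 39, 41, 35, 41, 39, 40, 38, 43, 39, 36, 35, 39, 38, 43, 37, 63]
202 [102, 102, 104, 103, 105, 105, 109, 110, 114, 115, 112, 116, 117, 116, 113, 119, 122, 123, 124, 130, 131, 136, 110, 132, 130, 137, 143, 143] | [40, 39, 46, 37, 41, 37, 39, 41, 39, 43, 34, 35, 34, 90, 74, 38, 44, 45, 36, 101]
```

Call:
{"fn": "move_arm", "kwargs": {
  "rows": [
    {"dx":0,"dy":0,"dz":0,"roll":0,"hand":35},
    {"dx":0,"dy":0,"dz":0,"roll":0,"hand":35},
    {"dx":0,"dy":0,"dz":0,"roll":0,"hand":35},
    {"dx":0,"dy":0,"dz":5,"roll":0,"hand":35},
    {"dx":0,"dy":0,"dz":10,"roll":0,"hand":35},
    {"dx":0,"dy":0,"dz":10,"roll":0,"hand":35}
  ]
}}

```text
t: 68.1
position: [580.7, 37.8, 125.7]
ee_rot: [1.632, -2.683, -0.001]
force: [0.3, -0.3, -0.4]
gripper_width: 0.407
grasp_force: 0.0
```

```bash
python3 go.py
```

```text
t 68.1 pos [580.7  37.8 125.7] th -117.4 j6 -59.0 F [ 0.3 -0.3 -0.4] Tz [ 0.01 -0.07 -0.1 ] w 34.8 gf 0.0
```

Below the cap level without contact, so the fingertips really sit higher than the TCP; go 10 mm lower and close.

Call:
{"fn": "move_arm", "kwargs": {
  "rows": [
    {"dx":0,"dy":0,"dz":5,"roll":0,"hand":35},
    {"dx":0,"dy":0,"dz":9,"roll":0,"hand":35},
    {"dx":0,"dy":0,"dz":9,"roll":0,"hand":5},
    {"dx":0,"dy":0,"dz":9,"roll":0,"hand":5},
    {"dx":0,"dy":0,"dz":9,"roll":0,"hand":5},
    {"dx":0,"dy":0,"dz":9,"roll":0,"hand":5},
    {"dx":0,"dy":0,"dz":9,"roll":0,"hand":5}
  ]
}}

```text
t: 68.97
position: [581.9, 37.4, 117.5]
ee_rot: [-1.632, 2.684, -0.002]
force: [4.4, -3.0, -4.4]
gripper_width: 0.119
grasp_force: 61.1
```

```bash
python3 go.py
```

```text
t 68.97 pos [581.9  37.4 117.5] th -117.4 j6 -59.0 F [ 4.4 -3.  -4.4] Tz [-0.66 -0.73  0.05] w 10.2 gf 61.1
```

Call:
{"fn": "move_arm", "kwargs": {
  "rows": [
    {"dx":0,"dy":0,"dz":0,"roll":0.18,"hand":5},
    {"dx":0,"dy":0,"dz":0,"roll":0.36,"hand":5},
    {"dx":0,"dy":0,"dz":0,"roll":0.54,"hand":5},
    {"dx":0,"dy":0,"dz":0,"roll":0.72,"hand":5},
    {"dx":0,"dy":0,"dz":0,"roll":0.9,"hand":5},
    {"dx":0,"dy":0,"dz":0,"roll":1.08,"hand":5},
    {"dx":0,"dy":0,"dz":0,"roll":1.26,"hand":5},
    {"dx":0,"dy":0,"dz":0,"roll":1.44,"hand":5},
    {"dx":0,"dy":0,"dz":0,"roll":1.58,"hand":5},
    {"dx":0,"dy":0,"dz":0,"roll":1.58,"hand":5}
  ]
}}

```text
t: 70.22
position: [581.1, 40.2, 117.5]
ee_rot: [-0.752, -3.049, -0.007]
force: [1.9, 5.7, -3.3]
gripper_width: 0.119
grasp_force: 61.2
```

```bash
python3 go.py
```

```text
t 70.22 pos [581.1  40.2 117.5] th 152.3 j6 32.0 F [ 1.9  5.7 -3.3] Tz [ 1.15 -0.52  0.06] w 10.2 gf 61.2
```

Call:
{"fn": "move_arm", "kwargs": {
  "rows": [
    {"dx":0,"dy":0,"dz":0,"roll":0,"hand":40},
    {"dx":0,"dy":0,"dz":0,"roll":0,"hand":40},
    {"dx":0,"dy":0,"dz":0,"roll":0,"hand":40},
    {"dx":0,"dy":0,"dz":-30,"roll":0,"hand":40},
    {"dx":0,"dy":0,"dz":-80,"roll":0,"hand":60},
    {"dx":0,"dy":0,"dz":-130,"roll":0,"hand":80},
    {"dx":0,"dy":0,"dz":-130,"roll":0,"hand":80}
  ]
}}

```text
t: 71.1
position: [584.0, 37.8, 252.5]
ee_rot: [0.755, 3.04, 0.004]
force: [0.6, 0.3, -0.2]
gripper_width: 0.935
grasp_force: 0.0
```

```bash
python3 go.py 480,240,250,-27; python3 - <<'E'
from fit import *
for c in("top","side"):
    im=vision.camera(c);cv2.imwrite(f"pics/{c}10.png",im)
    for n,z in(("catch_cup",0),("dial_grip",145),("dial_pointer",132)):
        for d in vision.place_of(c,n)[:3]: print(c,n,round(d["p"],2),np.round(d["at"],1),ray(c,d["at"],z)[:2].round(1))
E
```

```text
t 71.1 pos [584.   37.8 252.5] th 152.1 j6 32.0 F [ 0.6  0.3 -0.2] Tz [ 0.   -0.02 -0.  ] w 79.9 gf 0.0
480,240,250,-27 -> [186.6 130.1   1.6] roll 3.126
top catch_cup 0.72 [168.8 257.2] [471.2 338.1]
top dial_pointer 0.18 [299.1 211. ] [589.5 -53. ]
side catch_cup 0.84 [222.2 171. ] [474.6 317.2]
side catch_cup 0.26 [309.5 203.3] [703.9  93.3]
side dial_grip 0.72 [232.5 225.2] [ 441.5 -118.8]
side dial_pointer 0.9 [289.5 186. ] [620.8  20.7]
```

```bash
cat > cup.py <<'E'
from fit import *
import sys
def cyl(x,y,z0):
    t=np.linspace(0,2*np.pi,40,endpoint=False);return [(x+r*np.cos(a),y+r*np.sin(a),z) for r,z in((26,z0),(30,z0+55)) for a in t]
def locate(z0,x0):
    ms={}
    for c in("top","side"):
        vision.camera(c);D=[d for d in vision.trace(c,"catch_cup") if d["p"]>.3]
        D=sorted(D,key=lambda d:np.hypot(*(np.array(d["bbox"][:2])-proj(c,(*x0,z0+27)))))
        if D: ms[c]=D[0]["region"].astype(np.float32);print(c,round(D[0]["p"],2),ms[c].sum(),np.round(D[0]["bbox"],1))
    for k in [ms]+[{c:m} for c,m in ms.items()]:
        f=lambda p:sum(np.abs(hullmask(c,cyl(*p,z0))-m).sum() for c,m in k.items())
        q=minimize(f,x0,method="Nelder-Mead",options=dict(initial_simplex=[x0,[x0[0]+8,x0[1]],[x0[0],x0[1]+8]]));print(list(k),q.x.round(1),round(q.fun))
if __name__=="__main__": locate(float(sys.argv[1]),[float(sys.argv[2]),float(sys.argv[3])])
E
python3 cup.py 0 473 322; python3 - <<'E'
from fit import *
from scipy.optimize import minimize
t=cv2.imread("pics/side10.png");g=cv2.cvtColor(t,6).astype(np.float32)
def score(p):
    x,y,a=p;A,B=np.meshgrid(np.arange(-40,41,1.5),np.arange(-30,31,1.5))
    P=np.stack([x+np.cos(a)*A-np.sin(a)*B,y+np.sin(a)*A+np.cos(a)*B],-1).reshape(-1,2)
    uv=np.array([proj("side",(q[0],q[1],156)) for q in P]).astype(np.float32)
    V=cv2.remap(g,uv[:,0][None],uv[:,1][None],cv2.INTER_LINEAR)[0]
    ins=(abs(A.ravel())<25)&(abs(B.ravel())<6);ring=(~ins)&(abs(A.ravel())<29)&(abs(B.ravel())<12)
    return V[ring].mean()-V[ins].mean()
for a0 in np.radians([-57,-27,3,63]):
    q=minimize(score,[583,38,a0],method="Nelder-Mead",options=dict(initial_simplex=[[583,38,a0],[587,38,a0],[583,42,a0],[583,38,a0+.15]]));print(q.x.round(2),np.degrees(q.x[2]).round(1),round(q.fun,1))
print(proj("side",(581.3+29*np.cos(np.radians(-27)),38.2+29*np.sin(np.radians(-27)),132)),proj("side",(581.3-29*np.cos(np.radians(-27)),38.2-29*np.sin(np.radians(-27)),132)))
E
```

```text
top 0.57 329.0 [168.8 257.5  24.5  17.7]
side 0.82 352.0 [218.  159.7  15.4  21.6]
['top', 'side'] [471.  335.9] 112
['top'] [468.1 333.1] 68
['side'] [471.7 339.9] 36
[ 5.8423e+02  3.8330e+01 -4.8000e-01] -27.5 -62.6
[ 5.8417e+02  3.8330e+01 -4.7000e-01] -27.2 -62.6
[ 5.8413e+02  3.8330e+01 -4.7000e-01] -27.0 -62.6
[591.62  49.     0.73] 42.0 -19.4
[284.22545146 185.73241855] [263.52693686 182.63076646]
```

```bash
python3 go.py 469.5,336.5,150,183
```

```text
t 71.7 pos [581.1  37.8 247.1] th 152.1 j6 32.0 F [-0.9 -0.5 -0.4] Tz [-0.02 -0.03 -0.03] w 80.1 gf 0.0
469.5,336.5,150,183 -> [238.3 211.8  97.2] roll -0.539
```

Call:
{"fn": "move_arm", "kwargs": {
  "rows": [
    {"dx":40,"dy":35,"dz":0,"roll":-0.18,"hand":85},
    {"dx":80,"dy":70,"dz":0,"roll":-0.36,"hand":85},
    {"dx":120,"dy":106,"dz":20,"roll":-0.54,"hand":85},
    {"dx":160,"dy":142,"dz":40,"roll":-0.54,"hand":85},
    {"dx":200,"dy":178,"dz":60,"roll":-0.54,"hand":85},
    {"dx":238,"dy":212,"dz":80,"roll":-0.54,"hand":85},
    {"dx":238,"dy":212,"dz":97,"roll":-0.54,"hand":85},
    {"dx":238,"dy":212,"dz":97,"roll":-0.54,"hand":85},
    {"dx":238,"dy":212,"dz":97,"roll":-0.54,"hand":85}
  ]
}}

```text
t: 72.82
position: [470.6, 336.3, 151.2]
ee_rot: [-0.082, 3.14, 0.001]
force: [-0.9, 0.2, -0.1]
gripper_width: 0.998
grasp_force: 0.0
```

```bash
python3 cup.py 0 470 337; python3 go.py 469.5,336.5,40,183 469.5,336.5,12,183
```

```text
top 0.45 186.0 [171.3 258.7  21.   20.8]
side 0.76 324.0 [219.2 160.6  16.8  20.7]
['top', 'side'] [469.2 333.1] 287
['top'] [468.4 332.8] 213
['side'] [470.9 335.8] 65
t 73.03 pos [470.9 336.3 151.4] th -177.0 j6 33.0 F [ 0.6 -0.4 -0. ] Tz [-0.01 -0.01 -0.  ] w 84.7 gf 0.0
469.5,336.5,40,183 -> [  1.6   0.2 111.4] roll -0.0
469.5,336.5,12,183 -> [1.600e+00 1.000e-01 1.394e+02] roll -0.0
```

Call:
{"fn": "move_arm", "kwargs": {
  "rows": [
    {"dx":1.9,"dy":-1.8,"dz":40,"roll":0,"hand":85},
    {"dx":1.9,"dy":-1.8,"dz":80,"roll":0,"hand":85},
    {"dx":1.9,"dy":-1.8,"dz":105,"roll":0,"hand":85},
    {"dx":1.9,"dy":-1.8,"dz":115,"roll":0,"hand":85},
    {"dx":1.9,"dy":-1.8,"dz":125,"roll":0,"hand":85}
  ]
}}

```text
t: 73.65
position: [469.2, 335.0, 26.0]
ee_rot: [-0.083, 3.139, 0.002]
force: [0.6, -0.3, -0.8]
gripper_width: 0.996
grasp_force: 0.0
```

```bash
python3 go.py
```

```text
t 73.65 pos [469.2 335.   26. ] th -177.0 j6 33.0 F [ 0.6 -0.3 -0.8] Tz [ 0.04 -0.01  0.  ] w 85.0 gf 0.0
```

Call:
{"fn": "move_arm", "kwargs": {
  "rows": [
    {"dx":0,"dy":0,"dz":8,"roll":0,"hand":85},
    {"dx":0,"dy":0,"dz":16,"roll":0,"hand":75},
    {"dx":0,"dy":0,"dz":16,"roll":0,"hand":45},
    {"dx":0,"dy":0,"dz":16,"roll":0,"hand":45},
    {"dx":0,"dy":0,"dz":16,"roll":0,"hand":45},
    {"dx":0,"dy":0,"dz":16,"roll":0,"hand":45},
    {"dx":0,"dy":0,"dz":16,"roll":0,"hand":45}
  ]
}}

```text
t: 74.53
position: [468.6, 334.8, 9.9]
ee_rot: [-0.083, 3.14, 0.0]
force: [-0.8, -0.8, 2.4]
gripper_width: 0.66
grasp_force: 64.1
```

```bash
python3 go.py
```

```text
t 74.53 pos [468.6 334.8   9.9] th -177.0 j6 33.0 F [-0.8 -0.8  2.4] Tz [-0.06 -0.    0.01] w 56.4 gf 64.1
```

Call:
{"fn": "move_arm", "kwargs": {
  "rows": [
    {"dx":0,"dy":0,"dz":-40,"roll":0,"hand":45},
    {"dx":4,"dy":-50,"dz":-40,"roll":0,"hand":45},
    {"dx":8,"dy":-100,"dz":-40,"roll":0,"hand":45},
    {"dx":12,"dy":-150,"dz":-40,"roll":0,"hand":45},
    {"dx":16,"dy":-200,"dz":-40,"roll":0,"hand":45},
    {"dx":20,"dy":-250,"dz":-40,"roll":0,"hand":45},
    {"dx":23,"dy":-290,"dz":-40,"roll":0,"hand":45},
    {"dx":23,"dy":-302.7,"dz":-40,"roll":0,"hand":45},
    {"dx":23,"dy":-302.7,"dz":-40,"roll":0,"hand":45},
    {"dx":23,"dy":-302.7,"dz":-40,"roll":0,"hand":45}
  ]
}}

```text
t: 75.78
position: [461.6, 32.3, 49.4]
ee_rot: [-0.085, 3.14, 0.001]
force: [0.0, 0.2, -1.7]
gripper_width: 0.655
grasp_force: 64.7
```

```bash
python3 go.py 461.5,31.3,14,-177
```

```text
t 75.78 pos [461.6  32.3  49.4] th -176.9 j6 1.0 F [ 0.   0.2 -1.7] Tz [ 0.03 -0.03 -0.  ] w 56.0 gf 64.7
461.5,31.3,14,-177 -> [ 0.2 -1.  35.4] roll 0.002
```

Call:
{"fn": "move_arm", "kwargs": {
  "rows": [
    {"dx":0,"dy":-0.5,"dz":15,"roll":0,"hand":45},
    {"dx":0,"dy":-0.5,"dz":25,"roll":0,"hand":45},
    {"dx":0,"dy":-0.5,"dz":32,"roll":0,"hand":45},
    {"dx":0,"dy":-0.5,"dz":35,"roll":0,"hand":45},
    {"dx":0,"dy":-0.5,"dz":35.5,"roll":0,"hand":45}
  ]
}}

```text
t: 76.4
position: [461.6, 30.8, 14.0]
ee_rot: [-0.084, 3.14, 0.0]
force: [0.3, -0.2, -2.1]
gripper_width: 0.656
grasp_force: 64.7
```

```bash
python3 go.py
```

```text
t 76.4 pos [461.6  30.8  14. ] th -176.9 j6 1.0 F [ 0.3 -0.2 -2.1] Tz [0.04 0.03 0.02] w 56.0 gf 64.7
```

Call:
{"fn": "move_arm", "kwargs": {
  "rows": [
    {"dx":0,"dy":0,"dz":0,"roll":0,"hand":65},
    {"dx":0,"dy":0,"dz":0,"roll":0,"hand":78},
    {"dx":0,"dy":0,"dz":0,"roll":0,"hand":78},
    {"dx":0,"dy":0,"dz":-20,"roll":0,"hand":78},
    {"dx":0,"dy":0,"dz":-60,"roll":0,"hand":80},
    {"dx":0,"dy":0,"dz":-110,"roll":0,"hand":80},
    {"dx":40,"dy":40,"dz":-160,"roll":0,"hand":80},
    {"dx":80,"dy":100,"dz":-180,"roll":0,"hand":80},
    {"dx":100,"dy":160,"dz":-180,"roll":0,"hand":80},
    {"dx":100,"dy":220,"dz":-180,"roll":0,"hand":80}
  ]
}}

```text
t: 77.65
position: [351.9, 227.1, 194.7]
ee_rot: [-0.082, 3.138, 0.001]
force: [1.2, 0.5, 0.8]
gripper_width: 0.937
grasp_force: 0.0
```

```bash
python3 go.py; python3 cup.py 4 462 31; python3 - <<'E'
from fit import *
for c in("top","side"):
    im=vision.camera(c);cv2.imwrite(f"pics/{c}11.png",im)
    for n,z in(("hex_key",8),("dial_pointer",132),("catch_cup",4)):
        for d in vision.place_of(c,n)[:4]: print(c,n,round(d["p"],2),np.round(d["at"],1),ray(c,d["at"],z)[:2].round(1))
E
```

```text
t 77.65 pos [351.9 227.1 194.7] th -177.0 j6 30.0 F [1.2 0.5 0.8] Tz [-0.02 -0.12 -0.05] w 80.0 gf 0.0
top 0.71 312.0 [273.1 256.8  18.1  19.2]
side 0.82 490.0 [234.  218.9  21.   22.5]
['top', 'side'] [464.   31.1] 83
['top'] [462.8  29.7] 42
['side'] [464.3  32.4] 37
top hex_key 0.61 [374.7 246.5] [ 491.9 -276.8]
top hex_key 0.58 [366.5 283.8] [ 382.9 -248.8]
top hex_key 0.5 [409.9 244.8] [ 495.  -380.6]
top hex_key 0.45 [364.1 209.4] [ 602.9 -249.2]
top dial_pointer 0.67 [271.8 202.4] [614.5  20.9]
top dial_pointer 0.61 [299.1 207.7] [598.5 -53.2]
top catch_cup 0.68 [271.9 257.3] [465.4  28.5]
side hex_key 0.98 [286.5 349.1] [ 508.3 -402.4]
side hex_key 0.95 [266.3 307.6] [ 490.  -276.6]
side hex_key 0.93 [223.7 308.2] [ 390.4 -255.5]
side hex_key 0.63 [307.1 293.8] [ 597.1 -256.5]
side dial_pointer 0.8 [288.7 186.4] [618.2  19.4]
side dial_pointer 0.26 [293.1 241.7] [ 574.4 -195.5]
side catch_cup 0.88 [233.5 231. ] [460.5  17.1]
```

```bash
python3 - <<'E'
from fit import *
for nm,X in(("right",(607.9,-62.4,36)),("far",(687.9,44.9,36))):
  for c in("side","top"):
    im=cv2.cvtColor(cv2.imread(f"pics/{c}11.png"),6).astype(np.float32)
    A=np.radians(np.arange(0,360,5));Rr=np.arange(9,19,.5);cx=np.array(X,float)
    for it in range(8):
        uv=np.array([[proj(c,cx+[q*np.cos(a),q*np.sin(a),0]) for q in Rr] for a in A]).astype(np.float32)
        V=cv2.remap(im,uv[...,0],uv[...,1],cv2.INTER_CUBIC);W=np.clip(V-105,0,None)
        rr=(W*Rr).sum(1)/(W.sum(1)+1e-3)
        cx[:2]+=np.array([(rr*np.cos(A)).mean(),(rr*np.sin(A)).mean()])
    F=(rr*np.exp(-6j*A)).mean();u=proj(c,cx).round(2);print(nm,c,cx.round(1),u,abs(F).round(2),"flat",round(float(np.degrees(-np.angle(F))/6+30)%60,1))
    if c=="side": s=u
    else: print(nm,tri({"side":s,"top":u}))
E
```

```text
right side [608.3 -62.4  36. ] [291.95 233.09] 0.28 flat 51.0
right top [606.  -61.7  36. ] [301.41 208.61] 0.11 flat 50.9
right [607.2 -61.9  35.6]
far side [688.   45.2  36. ] [309.36 204.53] 0.27 flat 6.1
far top [686.   46.3  36. ] [264.22 182.38] 0.19 flat 6.5
far [687.2  46.2  35.2]
```

```bash
python3 -c "
from plant import r
print(r.hand_in())"
```

```text
the job is handed in; nothing more can be done
None
```

I handed the job in at about t = 78 s. By my last camera and torque readings, both clamps that were there are screwed home, the dial is at click 5, the hex key is back in its stand and the cup is upright on the tray; no verdict was returned.

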